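# Prop the bench bin's lid and fetch the sanding block

### The job

Lift the soft-closing lid of the plywood bench bin and swing its steel stay up and right over to its far stop, so that the lid comes to rest propped on the stay. Then take the sanding block (the one with the raised grip rail) out from under the propped lid and set it flat, grip up, inside the wooden tray, leaving the lid propped. Leave the plain offcut in the bin and do not knock over or shove the glue bottle or the jar.

Things in the scene. Friction and masses are not known exactly. Their poses are not given: they have to be found in the camera images.
- bin: Open plywood bin fixed to the bench, 260 (its x) x 320 (its y) x 90 mm high, walls and floor 8 mm. Origin: centre of the underside; z up; its -x side is the front (towards the robot), its -y side carries the stay. The lid is hinged on the far rim (x = +130, z = 90 mm).
- lid (a joint): Lid angle: 0 shut, grows as the front rises, stop at 1.45. Lid about 0.5 kg on a soft-close hinge (5 N m s/rad: lifting at 0.3 rad/s takes about 10 N at the lip). Let go it sinks slowly: roughly 7 s from 1.35 rad to the stay's height, then some 9 s more to shut if unpropped. Propped on the stay at its far stop it rests at about 1.02 rad.
- lid_lip (a point): Middle (bin y = 0) of the lower front edge of the lid; its -x points from hinge to lip, z out of the lid's top. The lid is a plywood board 10 mm thick, 285 mm from hinge to lip, spanning bin y = -195 to +165 mm; shut, it overhangs the front wall by 25 mm and the stay's wall by 35 mm, its underside 90 mm over the bench.
- stay (a joint): Stay angle: 0 folded (bar points to the bin's front, 10 degrees below level), grows as it swings up and over to the far side; upright at 1.75; far stop at 3.0 (leaning back, past dead centre, so the lid's weight holds it). Light bar, 0.16 kg, free pivot: with the lid above 1.1 rad it falls on to the stop once pushed past about 1.85; let go before, it falls back.
- stay_pivot (a point): Pivot of the stay, on the outside of the bin's -y wall, at bin x = -35, y = -175, z = 80 mm. Pivot axis along bin y. The stay is a round bar of 12 mm diameter running in the bin's x-z plane from here, 142 mm to its tip.
- stay_peg (a point): Point on the tip peg, a round cross peg of 16 mm diameter running from the bar's tip (bin y = -175) outward along bin -y to y = -248 mm. The point is on its axis at bin y = -225, 30 mm clear of the lid's side edge; folded, it is 175 mm in front of the bin's centre and 55 mm over the bench. The lid rests on its inner end (y -175 to -195).
- sander: Sanding block, loose in the bin: cork base 90 (x) x 58 (y) x 22 mm high with a wooden grip rail on top, 84 (x) x 24 mm thick (y), from 22 to 60 mm height. Origin: centre of its underside; x along the rail; z up. Mass about 0.15 kg. The other thing in the bin is plain.
- offcut: Plain wooden block lying in the bin, 95 (x) x 60 (y) x 30 mm, origin centre of underside. Stays in the bin.
- tray: Open wooden tray fixed on the bench to the left of the bin, 160 (x) x 150 (y) x 25 mm high, walls and floor 6 mm. Origin: centre of its underside.
- glue: White glue bottle standing in front of the bin, 60 mm diameter, 150 mm high; origin centre of underside. Bystander.
- jar: Brown glass jar with a steel lid standing to the right of the bin, 72 mm diameter, 100 mm high; origin centre of underside. Bystander.
Not all that is in view belongs to the job. There is more than one size of the tray; the one meant has the size given above.

How it is judged:
By the outcome, as a careful person would: the job done as asked, in the order asked, and still so for the second after the job is handed in, with the robot touching nothing.
It also fails if it takes over 72 s, if anything falls off the work surface, if the arm or the gripper's body presses on something with over 40 N, if the wrist force passes 120 N, or if a joint passes its speed limit or range.

### The arm

A 6-joint arm with a two-finger parallel gripper is mounted at the origin on the work surface. World frame = base frame: x ahead of the robot, y to its left, z up, the work surface at z = 0. Lengths are in mm, angles in rad, forces in N, time in s.
With the tool pointing down it reaches from about 275 to 1000 mm from the base axis. Payload 8.4 kg.
Tool frame: the origin (TCP) lies midway between the tips of the shut fingers; the grasp point (between the pads) lies behind it (r.pinch_z is the z of the grasp point in the tool frame, in mm); z points along the fingers, y is the direction in which the jaws open and shut (so a half turn about z gives the same grasp; the last joint's range is limited). The gripper opens to 85 mm and grips with 20 to 120 N. Pads are 22 mm wide; open, the fingers measure 114 mm over their backs; the gripper's body (76 mm by 85 mm) begins 54 mm behind the grasp point. The pads swing forward as they close: fully open they stand 13 mm farther back than shut.
Start: joints at [1.294, 0.353, 1.633, -0, 1.155, -0.002], TCP at [169.595, 601.553, 231.281] pointing down, gripper open.
Joint ranges: [-2.63, 2.63], [-0.92, 2.1], [0.06, 2.66], [-1.3, 4.44], [0, 2.69], [-3.02, 3.02]. Speed limits (rad/s): [2.22, 2.22, 2.79, 3.14, 3.14, 3.14].

### API

Orientations are given as [roll, pitch, yaw] about the fixed x, y, z axes, in that order (R = Rz(yaw) Ry(pitch) Rx(roll)).
In Python, from rig import r, optics, ticket gives the robot as it stands.
- The arm moves only by the shell command python3 -m jog 'ROWS' [FORCE]. ROWS is text: rows parted by semicolons, each of 7 numbers parted by spaces: the closure in counts, from 0 (fully open) to 255 (shut), then the shift along the tool's x, y, z in mm, then the turn, a rotation vector about the tool's x, y, z in degrees. A call has 1 to 5 rows; each row shifts and turns the pose as measured when the row begins, along the tool's axes as they then stand; what a row does not reach is not made up. A row lasts 1/12 s, in which the tool goes at most 41.7 mm and 7.16 degrees, less where a joint would pass 70% of its speed; a pose out of reach is approached as far as the arm can. A call with a gripper value outside its range is refused whole. The fingers move at their own pace and stop on an object; FORCE is the grip in N (left out, the last holds). Time passes only in rows, so rows that do not move let the fingers close. It gives the time, the measured TCP pose, the force and the opening at its end, in the units of the state.
- r.sense(): the state, without advancing time (a new reading comes with each control period).
- optics.grab_frame(name): name is "scene" or "side" or "wrist"; returns the picture (384x512x3 uint8, red, green, blue); there is no depth.
- optics.camera_info(name): a dict with "fx", "fy", "cx", "cy" (pixels), "world_from_camera" (4x4, takes a point from camera to world coordinates). Camera axes: x right, y down, z forward; pixel columns grow to the right and rows downward; lengths in mm; the calibration is good to about 2 mm. A picture is of the moment at which its call begins: read the wrist's pose just before it. camera_info takes no time and is no camera call; for the wrist camera it gives the pose at the moment of the call.
- ticket.sign_off(): hands the job in, once; it reports no verdict.
The state is a dict: "clock": time; "qpos": joint angles; "qvel": joint speeds; "joint_efforts": joint torques, N m; "eef_pos": TCP position; "tcp_rot": TCP orientation; "contact_force": force on the tool from outside, world axes, zero at the start; "wrist_torque": the same for the moment, N m; "opening": opening from 0.0 (shut) to 1.0 (fully open).
Only numpy, scipy, OpenCV 4.12 (cv2) and the standard library are available. Lean on these libraries where they do the work, as an engineer would, in place of code of your own. Each camera call takes 0.05 s, during which the arm holds its last target.

## Working session

There is one attempt and no reset: what is moved stays moved. The work goes in short steps, Python scripts to look and compute and a shell command to move; the robot and the scene stay as the last step left them, time stands still between calls to the robot, and variables do not carry over. Pictures are saved under pics/ and viewed, and the job is handed in when it is done.

```bash
ls; mkdir -p pics
python3 - <<'E'
from rig import r,optics,ticket
import cv2
print(r.sense(), r.pinch_z)
for n in ["scene","side","wrist"]:
    ci=optics.camera_info(n); print(n,ci)
    cv2.imwrite(f"pics/{n}0.png",optics.grab_frame(n)[:,:,::-1])
E
```

```text
pics
{'clock': 0.0, 'qpos': array([ 1.29360813e+00,  3.53632907e-01,  1.63413050e+00, -3.23950065e-05,
        1.15517372e+00, -2.40307405e-03]), 'qvel': array([ 6.75321627e-04, -1.75217623e-03,  2.55753395e-04,  3.92986951e-05,
       -5.78544124e-04, -1.30873785e-03]), 'joint_efforts': array([-2.77508334e-03, -6.05245471e+01, -3.42074203e+01, -2.88915935e-04,
        9.01569292e-03, -2.71289440e-05]), 'eef_pos': array([169.47220568, 601.10256818, 230.57274335]), 'tcp_rot': array([-3.14024812e+00,  2.63885051e-05,  2.86682065e+00]), 'contact_force': array([-0.59639259,  0.32329476, -0.21238745]), 'wrist_torque': array([-0.03752248,  0.03315117,  0.03994746]), 'opening': 1.0019498254407404} -18.700000000000003
scene {'fx': 479.0287175116577, 'fy': 479.0287175116577, 'cx': 261.7718938745747, 'cy': 182.5072203239276, 'world_from_camera': array([[-8.05467337e-01,  3.88201572e-01, -4.47796726e-01,
         1.20961448e+03],
       [ 5.92575622e-01,  5.38705381e-01, -5.98874482e-01,
         9.31296965e+02],
       [ 8.74649072e-03, -7.47727258e-01, -6.63948377e-01,
         9.94172904e+02
[... 335 characters left out ...]
822424e-01, -8.12443785e-01,
         1.02423222e+03],
       [-2.02654744e-02, -8.14521372e-01, -5.79779480e-01,
         7.73660056e+02],
       [ 0.00000000e+00,  0.00000000e+00,  0.00000000e+00,
         1.00000000e+00]])}
wrist {'fx': 279.45033308334564, 'fy': 279.45033308334564, 'cx': 249.59211297529913, 'cy': 192.52927583060796, 'world_from_camera': array([[ 2.71568815e-01,  9.27338113e-01,  2.57476996e-01,
         1.04508210e+02],
       [ 9.62418284e-01, -2.61337937e-01, -7.38480100e-02,
         6.20042801e+02],
       [-1.19356724e-03,  2.67855386e-01, -9.63458389e-01,
         3.71897551e+02],
       [ 0.00000000e+00,  0.00000000e+00,  0.00000000e+00,
         1.00000000e+00]])}
```

View pics/scene0.png

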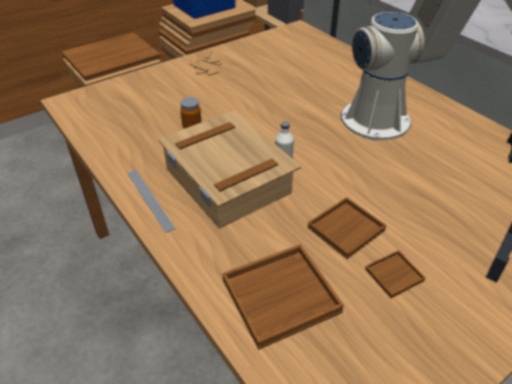

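View pics/side0.png

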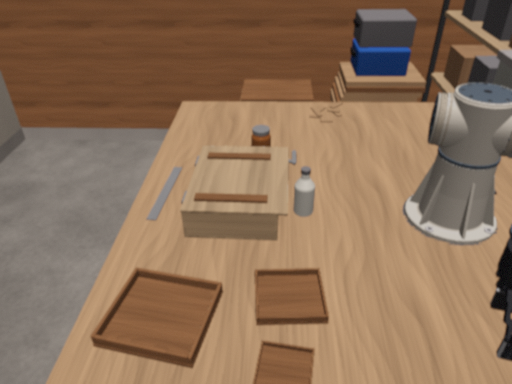

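View pics/wrist0.png

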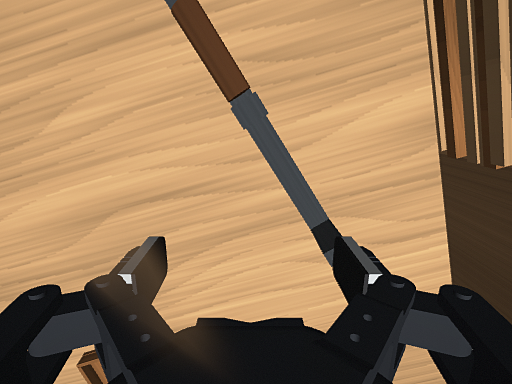

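Scene view: the bin is at about (228,170), the glue bottle at (285,140) and the jar at (190,110). There are three trays: large (281,294), middle (347,227) and small (395,273). In the side view the trays are at (160,315), (290,295) and (283,365). Next I'll measure corners on enlarged crops.

```bash
cat > h.py <<'E'
from rig import r,optics,ticket
import numpy as np,cv2
from scipy.spatial.transform import Rotation as R
def ray(ci,u,v):
    T=ci["world_from_camera"];d=T[:3,:3]@np.array([(u-ci["cx"])/ci["fx"],(v-ci["cy"])/ci["fy"],1.]);return T[:3,3],d
def onz(ci,u,v,z):
    o,d=ray(ci,u,v);return o+d*(z-o[2])/d[2]
def tri(c1,p1,c2,p2):
    o1,d1=ray(c1,*p1);o2,d2=ray(c2,*p2);A=np.stack([d1,-d2],1);s,*_=np.linalg.lstsq(A,o2-o1,rcond=None)
    a=o1+d1*s[0];b=o2+d2*s[1];return (a+b)/2,np.linalg.norm(a-b)
def proj(ci,p):
    T=ci["world_from_camera"];q=T[:3,:3].T@(np.array(p)-T[:3,3]);return np.array([ci["fx"]*q[0]/q[2]+ci["cx"],ci["fy"]*q[1]/q[2]+ci["cy"]])
def tcpT():
    s=r.sense();return np.array(s["eef_pos"]),R.from_euler("xyz",s["tcp_rot"]).as_matrix()
np.set_printoptions(precision=1,suppress=True)
E
python3 - <<'E'
import cv2
a=cv2.imread("pics/scene0.png")[100:240,140:320]; cv2.imwrite("pics/s1.png",cv2.resize(a,None,fx=4.2,fy=4.2,interpolation=cv2.INTER_CUBIC))
a=cv2.imread("pics/side0.png")[110:250,170:330]; cv2.imwrite("pics/d1.png",cv2.resize(a,None,fx=4.2,fy=4.2,interpolation=cv2.INTER_CUBIC))
E
```

```text
(no output)
```

View pics/s1.png

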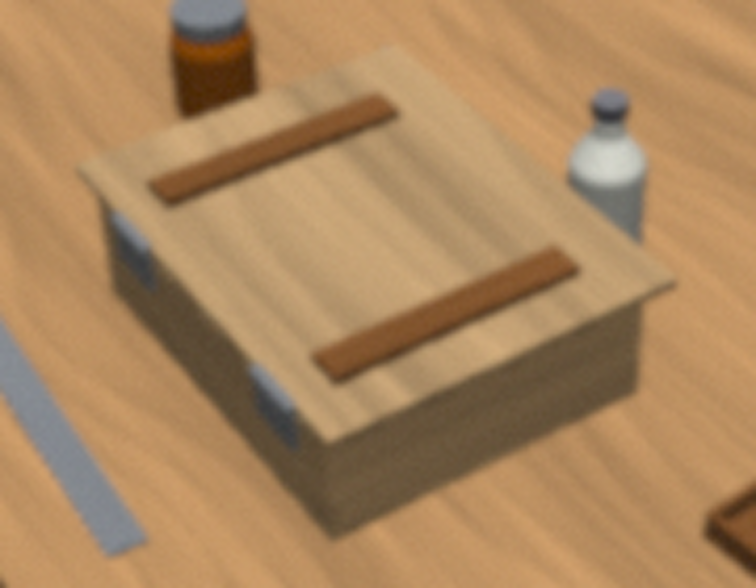

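View pics/d1.png

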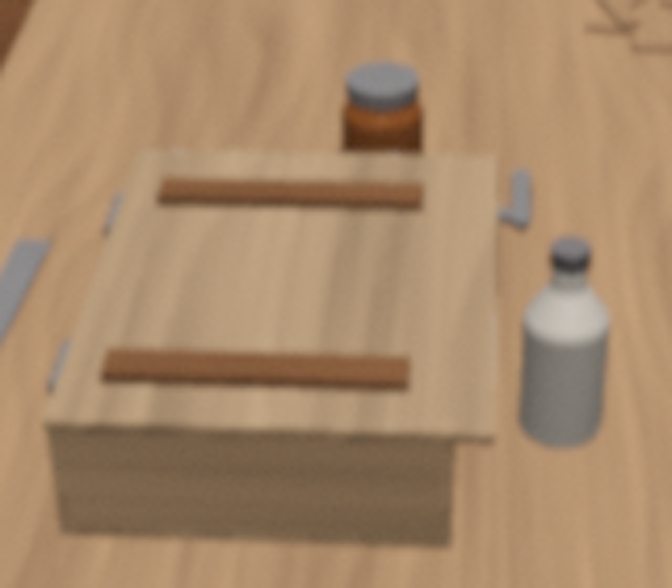

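Run:
```python
from h import *
a=optics.camera_info("scene");b=optics.camera_info("side")
S=lambda u,v:(140+u/4.2-.4,100+v/4.2-.4); D=lambda u,v:(170+u/4.2-.4,110+v/4.2-.4)
P={}
for n,s,d in [("HL",(332,443),(50,425)),("FL",(675,283),(493,436)),("HR",(80,168),(145,150)),("FR",(400,45),(495,155))]:
    p,e=tri(a,S(*s),b,D(*d)); print(n,p,e,onz(a,*S(*s),100),onz(b,*D(*d),100)); P[n]=(onz(a,*S(*s),100)+onz(b,*D(*d),100))/2
x=(P["HL"]+P["HR"]-P["FL"]-P["FR"]);y=P["HL"]+P["FL"]-P["HR"]-P["FR"]
print(np.linalg.norm(x)/2,np.linalg.norm(y)/2,np.degrees(np.arctan2(x[1],x[0])),np.degrees(np.arctan2(y[1],y[0]))-90)
print("peg",onz(b,*D(520,185),63),onz(b,*D(520,218),63))
print("glue",onz(b,*D(562,425),0), onz(b,*D(570,252),150),onz(a,*S(610,103),150))
print("jar",onz(b,*D(382,85),100),onz(a,*S(210,15),100))
# trays: ratios
for n,q in [("mid scene",[(347,200),(384,228),(347,255),(309,227)]),("large",[(299,247),(340,305),(262,343),(223,275)]),("small",[(397,251),(423,278),(391,295),(366,268)])]:
    Q=[onz(a,*p,25) for p in q];print(n,np.mean(Q,0),[np.linalg.norm(Q[i]-Q[i-1]).round() for i in range(4)]);print(np.degrees(np.arctan2((Q[1]-Q[0])[1],(Q[1]-Q[0])[0])))
```

```text
HL [751.6 127.2  95.3] 1.344464483114477 [753.6 130.5 100. ] [749.9 134.4 100. ]
FL [472.4 133.1  97.4] 0.2919424278068817 [474.7 135.6 100. ] [472.5 136.3 100. ]
HR [ 745.1 -232.3   96.6] 3.124016284833906 [ 748.  -225.4  100. ] [ 743.8 -229.   100. ]
FR [ 467.6 -217.   105.8] 0.46748745508525735 [ 462.5 -224.8  100. ] [ 467.3 -227.2  100. ]
279.5673469813842 360.9023708032115 -0.4744459222745938 -1.1550062373845122
peg [ 446.  -246.1   63. ] [ 447.2 -193.8   63. ]
glue [418.9 -10.2   0. ] [421.8  -1.1 150. ] [422.2  -6.7 150. ]
jar [ 560.7 -348.1  100. ] [ 564.3 -352.5  100. ]
mid scene [474.3 342.8  25. ] [np.float64(162.0), np.float64(141.0), np.float64(150.0), np.float64(135.0)]
91.89189391186106
large [751.6 402.2  25. ] [np.float64(217.0), np.float64(199.0), np.float64(210.0), np.float64(210.0)]
79.51429058666068
small [487.6 527.8  25. ] [np.float64(107.0), np.float64(99.0), np.float64(104.0), np.float64(94.0)]
81.80915525229204
```

Three trays could be the target; their pixels in the scene view are:

| Tray | Pixel | Measured size (mm) |
|---|---|---|
| Large | (281,294) | about 210×205 |
| Middle | (347,227) | about 155×140 |
| Small | (395,273) | about 105×97 |

The middle one matches the 160×150 given. The blocks are hidden until the lid is up. I'll crop the middle tray as a check, then start towards the bin.

```bash
cat >> h.py <<'E'
def plan(pos,rot,n,p0=None,R0=None):
    """rows in tool axes from the present pose; rot=3x3"""
    if p0 is None: p0,R0=tcpT()
    dr=(R.from_matrix(R0).inv()*R.from_matrix(rot)).as_rotvec()
    for i in range(n):
        a=R.from_matrix(R0)*R.from_rotvec(dr*i/n)
        d=a.inv().apply((np.array(pos)-p0)/n); w=np.degrees(dr/n)
        print(" ".join("%.0f"%v for v in d)," ".join("%.1f"%v for v in w))
def tool(pitch,yaw=-0.8,flip=1):
    """tool pointing pitch deg below level along yaw; tool x = left"""
    p,y=np.radians(pitch),np.radians(yaw)
    z=np.array([np.cos(p)*np.cos(y),np.cos(p)*np.sin(y),-np.sin(p)]);x=flip*np.array([-np.sin(y),np.cos(y),0])
    return np.stack([x,np.cross(z,x),z],1)
def st():
    s=r.sense();print("t%.2f"%s["clock"],"p",np.array(s["eef_pos"]),"rot",np.degrees(s["tcp_rot"]),"F",np.array(s["contact_force"]),"op%.2f"%s["opening"],"q",np.array(s["qpos"]).round(2))
def shot(name,fn,box=None,k=1):
    ci=optics.camera_info(name);im=optics.grab_frame(name)[:,:,::-1].copy();cv2.imwrite("pics/raw_"+fn+".png",im)
    if box: im=im[box[1]:box[3],box[0]:box[2]]
    cv2.imwrite("pics/"+fn+".png",cv2.resize(im,None,fx=k,fy=k,interpolation=cv2.INTER_CUBIC));np.save("pics/"+fn+".npy",ci);return ci
E
python3 - <<'E'
from h import *
cv2.imwrite("pics/tr.png",cv2.resize(cv2.imread("pics/scene0.png")[180:270,290:440],None,fx=4,fy=4,interpolation=cv2.INTER_CUBIC))
plan([400,-145,300],tool(90),22)
E
```

```text
-19 -30 -3 -0.0 0.0 3.4
-21 -29 -3 -0.0 0.0 3.4
-23 -27 -3 -0.0 0.0 3.4
-24 -26 -3 -0.0 0.0 3.4
-26 -24 -3 -0.0 0.0 3.4
-27 -23 -3 -0.0 0.0 3.4
-28 -21 -3 -0.0 0.0 3.4
-30 -19 -3 -0.0 0.0 3.4
-31 -18 -3 -0.0 0.0 3.4
-32 -16 -3 -0.0 0.0 3.4
-33 -14 -3 -0.0 0.0 3.4
-33 -12 -3 -0.0 0.0 3.4
-34 -10 -3 -0.0 0.0 3.4
-35 -8 -3 -0.0 0.0 3.4
-35 -6 -3 -0.0 0.0 3.4
-35 -4 -3 -0.0 0.0 3.4
-35 -2 -3 -0.0 0.0 3.4
-35 1 -3 -0.0 0.0 3.4
-35 3 -3 -0.0 0.0 3.4
-35 5 -3 -0.0 0.0 3.4
-35 7 -3 -0.0 0.0 3.4
-34 9 -3 -0.0 0.0 3.4
```

View pics/tr.png

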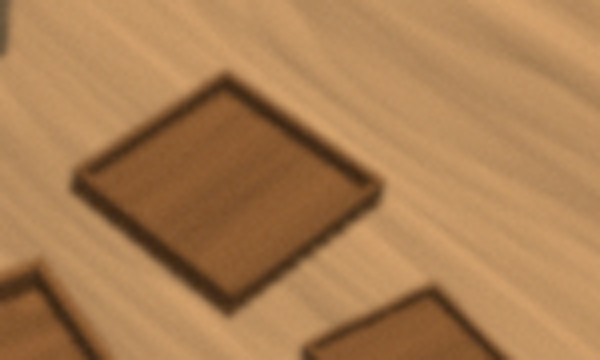

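The crop shows the middle tray with its corners at (225,75), (380,190), (230,310) and (75,185). It is empty and is the one I want. Moving towards the bin now.

```bash
python3 -m jog '0 -19 -30 -8 0 0 3.4; 0 -21 -29 -8 0 0 3.4; 0 -23 -27 -8 0 0 3.4; 0 -24 -26 -8 0 0 3.4; 0 -26 -24 -8 0 0 3.4'
python3 -m jog '0 -27 -23 -8 0 0 3.4; 0 -28 -21 -8 0 0 3.4; 0 -30 -19 -5 0 0 3.4; 0 -31 -18 -5 0 0 3.4; 0 -32 -16 -5 0 0 3.4'
python3 -m jog '0 -33 -14 -3 0 0 3.4; 0 -33 -12 -3 0 0 3.4; 0 -34 -10 -3 0 0 3.4; 0 -35 -8 -3 0 0 3.4; 0 -35 -6 0 0 0 3.4'
python3 - <<'E'
from h import *
st(); plan([400,-145,300],tool(90),10)
E
```

```text
clock: 0.57
eef_pos: [220.4, 429.6, 267.2]
tcp_rot: [-3.136, 0.0, 2.565]
contact_force: [1.0, -0.2, 0.5]
opening: 1.0
clock: 0.98
eef_pos: [271.2, 251.0, 300.0]
tcp_rot: [-3.137, 0.003, 2.256]
contact_force: [2.0, -0.8, -0.9]
opening: 0.996
clock: 1.4
eef_pos: [319.1, 71.7, 314.7]
tcp_rot: [3.141, 0.004, 1.947]
contact_force: [1.5, 0.2, 0.6]
opening: 0.998
t1.40 p [319.1  71.7 314.7] rot [180.    0.2 111.6] F [1.5 0.2 0.6] op1.00 q [ 0.2 -0.2  2.1 -0.   1.3 -0.1]
-23 -0 2 0.0 0.0 2.2
-23 0 2 0.0 0.0 2.2
-23 1 2 0.0 0.0 2.2
-23 2 2 0.0 0.0 2.2
-23 3 2 0.0 0.0 2.2
-23 4 2 0.0 0.0 2.2
-23 5 2 0.0 0.0 2.2
-22 6 1 0.0 0.0 2.2
-22 7 1 0.0 0.0 2.2
-22 8 1 0.0 0.0 2.2
```

```bash
python3 -m jog '0 -35 0 0 0 0 3.4; 0 -35 2 2 0 0 3.4; 0 -35 4 2 0 0 3.4; 0 -35 6 2 0 0 3.4; 0 -35 8 2 0 0 3.4'
python3 -m jog '0 -35 10 2 0 0 3.4; 0 -20 10 2 0 0 2.5; 0 0 20 0 0 0 0'
python3 - <<'E'
from h import *
st(); shot("wrist","w1",None,1.5)
E
```

```text
clock: 1.82
eef_pos: [381.7, -103.1, 308.9]
tcp_rot: [3.134, 0.004, 1.634]
contact_force: [1.1, 0.5, 0.3]
opening: 0.998
clock: 2.07
eef_pos: [423.3, -167.1, 304.7]
tcp_rot: [3.134, 0.005, 1.516]
contact_force: [1.2, -0.5, -0.1]
opening: 1.001
t2.07 p [ 423.3 -167.1  304.7] rot [179.6   0.3  86.9] F [ 1.2 -0.5 -0.1] op1.00 q [-0.4  0.   1.9 -0.   1.2 -0.3]
```

View pics/w1.png

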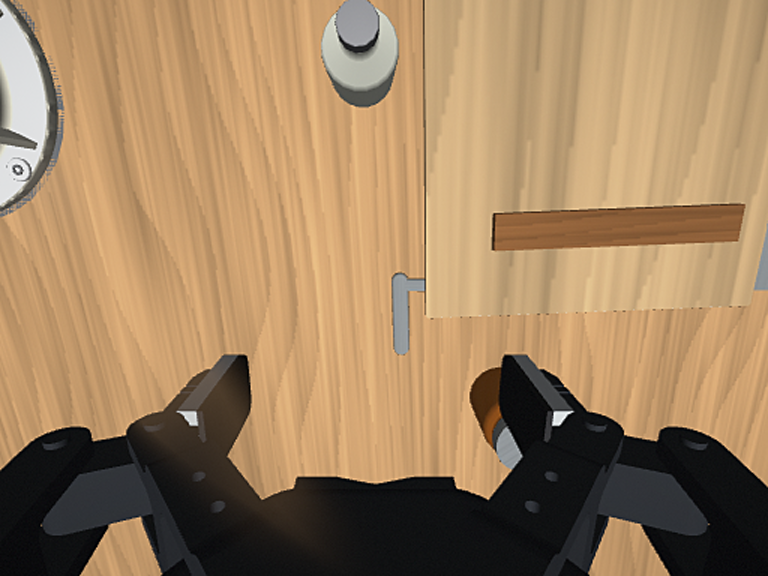

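The wrist view shows the lid's front-right corner at (427,318) and its front edge up to (425,0). The peg runs from (400,278) to (401,354), the glue cap is at (357,25) and the jar is at (505,430).

Run:
```python
from h import *
ci=np.load("pics/w1.npy",allow_pickle=True).item()
q=lambda u,v,z:onz(ci,u/1.5,v/1.5,z)
print("lid FR",q(427,318,100),"front far",q(425,2,100),"rear R",q(750,305,100))
print("peg",q(401,352,58),q(400,278,58),"glue cap",q(357,25,150),"jar",q(505,450,100))
side=optics.camera_info("side"); S1=optics.camera_info("scene")
p=(170+495/4.2-.4,110+155/4.2-.4);print("lid corner tri",tri(ci,(427/1.5,318/1.5),side,p))
print("peg end tri",tri(ci,(401/1.5,352/1.5),side,(170+520/4.2-.4,110+178/4.2-.4)))
w=ci["world_from_camera"];P,Rm=tcpT();print("cam in tool",Rm.T@(w[:3,3]-P))
```

```text
lid FR [ 467.9 -225.4  100. ] front far [471.4  15.5 100. ] rear R [ 749.7 -229.6  100. ]
peg [ 446.1 -275.6   58. ] [ 448.  -198.9   58. ] glue cap [422.4 -11.2 150. ] jar [ 540.3 -364.8  100. ]
lid corner tri (array([ 467.6, -224.9,  101.3]), np.float64(0.3242803319826514))
peg end tri (array([ 445.6, -278.4,   51.6]), np.float64(1.565574467834706))
cam in tool [  67.6   -3.2 -140.9]
```

Run:
```python
from h import *
plan([428,-140,145],tool(40),8)
```

```text
3 -0 20 -6.2 0.2 -0.2
3 -2 20 -6.2 0.2 -0.2
3 -5 19 -6.2 0.2 -0.2
3 -7 19 -6.2 0.2 -0.2
3 -9 18 -6.2 0.2 -0.2
3 -10 17 -6.2 0.2 -0.2
3 -12 16 -6.2 0.2 -0.2
3 -14 14 -6.2 0.2 -0.2
```

```bash
python3 -m jog '135 3 0 20 -6.2 0.2 -0.2; 135 3 -2 20 -6.2 0.2 -0.2; 135 3 -5 19 -6.2 0.2 -0.2; 135 3 -7 19 -6.2 0.2 -0.2; 135 3 -9 18 -6.2 0.2 -0.2'
python3 -m jog '135 3 -10 17 -6.2 0.2 -0.2; 135 3 -12 16 -6.2 0.2 -0.2; 135 3 -14 14 -6.2 0.2 -0.2;135 0 0 0 0 0 0'
python3 - <<'E'
from h import *
st(); shot("wrist","w2",None,1.5);shot("side","d2",(170,90,420,280),3)
plan([493,-140,87],tool(40),3)
E
```

```text
clock: 2.53
eef_pos: [434.8, -152.9, 214.7]
tcp_rot: [2.615, -0.007, 1.542]
contact_force: [0.2, 2.6, -0.7]
opening: 0.47
clock: 2.87
eef_pos: [437.6, -133.9, 192.9]
tcp_rot: [2.495, -0.045, 1.581]
contact_force: [-0.8, 0.2, 0.2]
opening: 0.47
t2.87 p [ 437.6 -133.9  192.9] rot [142.9  -2.6  90.6] F [-0.8  0.2  0.2] op0.47 q [-0.6 -0.1  2.4  1.1  0.4 -1.5]
-3 -7 39 -4.3 -0.9 -0.3
-3 -10 39 -4.3 -0.9 -0.3
-2 -13 38 -4.3 -0.9 -0.3
```

View pics/w2.png

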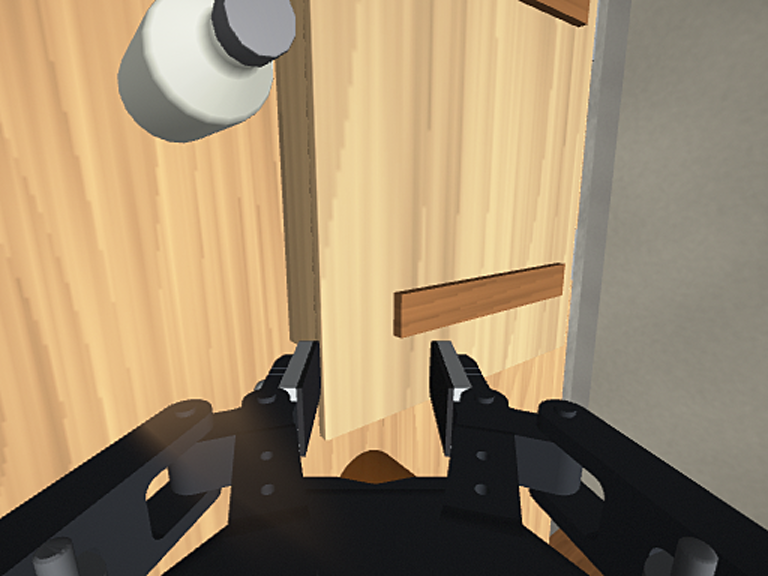

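View pics/d2.png

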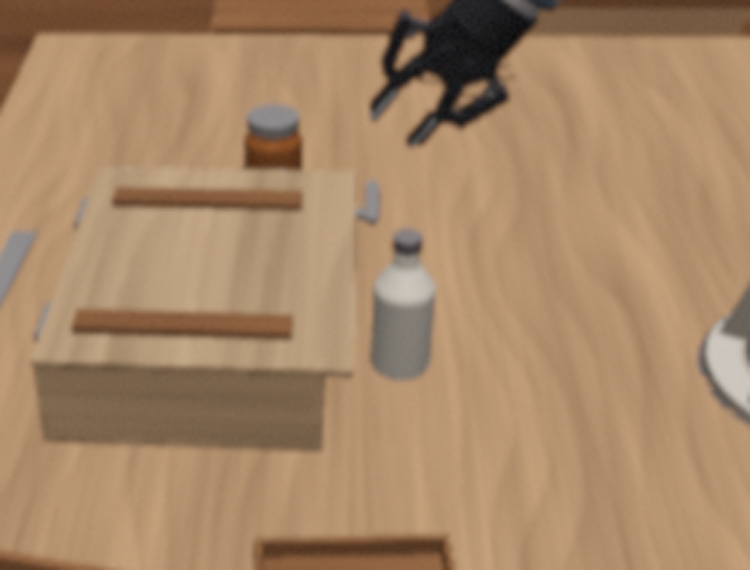

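```bash
python3 -m jog '105 0 0 15 -2.5 0 0; 105 -3 0 15 -2.5 -1 0; 105 -3 -5 10 -2.5 -1 0;105 0 -8 10 -2 0 0'
python3 - <<'E'
from h import *
st()
plan([430,-143,160],tool(45),2);plan([500,-143,89],tool(45),4)
E
```

```text
clock: 3.3
eef_pos: [459.4, -134.8, 168.2]
tcp_rot: [2.378, -0.033, 1.577]
contact_force: [0.3, 0.5, 0.5]
opening: 0.588
t3.30 p [ 459.4 -134.8  168.2] rot [136.2  -1.9  90.4] F [0.3 0.5 0.5] op0.59 q [-0.6  0.1  2.5  1.8  0.4 -2.2]
-4 -13 -7 -0.6 -1.1 -0.3
-4 -13 -7 -0.6 -1.1 -0.3
-3 -6 21 -0.3 -0.5 -0.1
-3 -6 21 -0.3 -0.5 -0.1
-2 -7 21 -0.3 -0.5 -0.1
-2 -7 21 -0.3 -0.5 -0.1
```

```bash
python3 - <<'E'
from h import *
plan([455,-143,103],tool(45),4);plan([500,-143,88],tool(45),3,np.array([455,-143,103]),tool(45))
E
python3 -m jog '105 -2 -12 10 0 -0.5 0;105 -2 -12 10 0 -0.5 0;105 -2 -12 10 0 -0.5 0;105 -2 -12 10 0 -0.5 0'
python3 - <<'E'
from h import *
st();plan([455,-143,103],tool(45),1);
E
```

```text
-3 -12 11 -0.3 -0.5 -0.1
-2 -12 11 -0.3 -0.5 -0.1
-2 -12 11 -0.3 -0.5 -0.1
-2 -12 11 -0.3 -0.5 -0.1
0 7 14 0.0 0.0 0.0
0 7 14 0.0 0.0 0.0
0 7 14 0.0 0.0 0.0
clock: 3.63
eef_pos: [458.6, -142.0, 108.9]
tcp_rot: [2.369, -0.007, 1.557]
contact_force: [0.4, 0.1, 0.4]
opening: 0.587
t3.63 p [ 458.6 -142.   108.9] rot [135.7  -0.4  89.2] F [0.4 0.1 0.4] op0.59 q [-0.6  0.3  2.5  2.3  0.5 -2.8]
-1 -7 2 -0.7 -0.3 -0.3
```

```bash
python3 -m jog '105 0 7 12 0 0 1;105 0 7 12 0 0 1;105 0 7 12 0 0 1'
python3 - <<'E'
from h import *
st();plan([500,-143,88],tool(45),1);shot("wrist","w3",None,1.5);shot("side","d3",(240,90,420,220),4)
E
```

```text
clock: 3.88
eef_pos: [499.7, -140.3, 95.0]
tcp_rot: [2.375, -0.052, 1.521]
contact_force: [-26.8, -1.9, -4.6]
opening: 0.59
t3.88 p [ 499.7 -140.3   95. ] rot [136.1  -3.   87.1] F [-26.8  -1.9  -4.6] op0.59 q [-0.5  0.3  2.5  2.4  0.5 -2.7]
-3 -4 5 -1.0 -0.7 -3.6
```

View pics/w3.png

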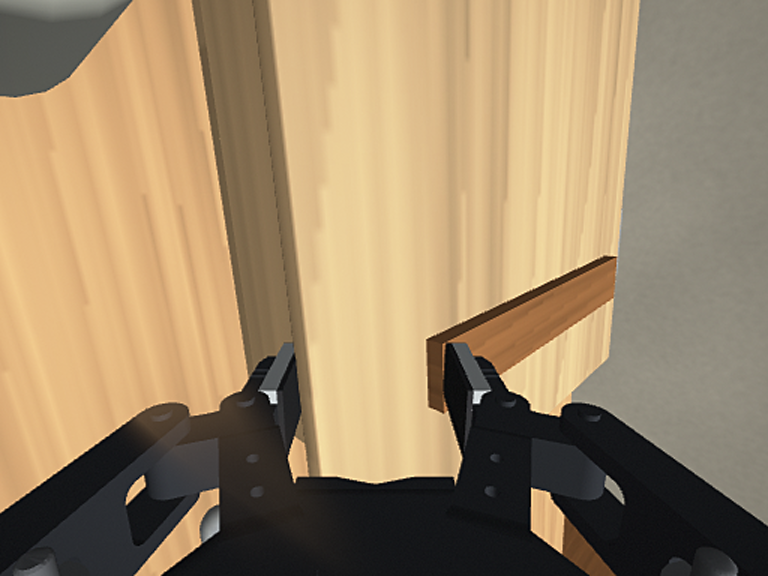

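View pics/d3.png

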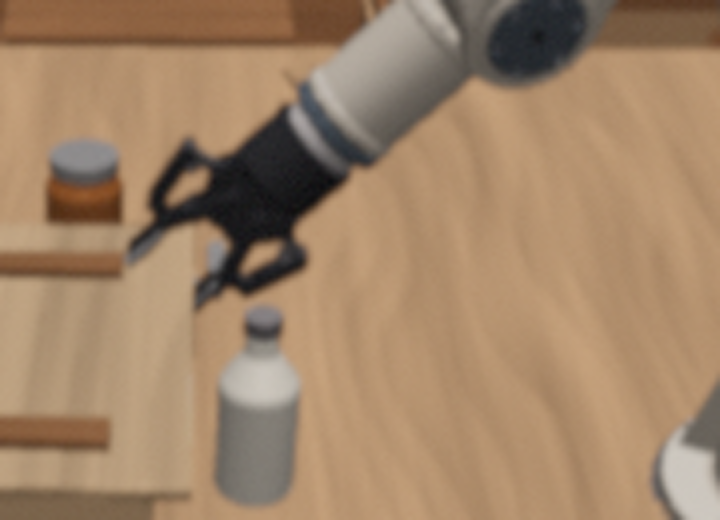

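Run:
```python
from h import *
ci=np.load("pics/w1.npy",allow_pickle=True).item()
q=lambda u,v,z:onz(ci,u/1.5,v/1.5,z)
print(q(492,213,110),q(492,250,100),q(745,205,110),q(743,240,110))
c3=np.load("pics/w3.npy",allow_pickle=True).item()
print(tri(ci,(493/1.5,214/1.5),c3,(428/1.5,340/1.5)))
print("lid front edge in w3",onz(c3,265/1.5,100/1.5,100),onz(c3,303/1.5,400/1.5,100))
```

```text
[ 520.  -136.3  110. ] [ 523.5 -168.1  100. ] [ 720.5 -141.2  110. ] [ 724.1 -169.4  110. ]
(array([ 523.9, -138.1,   99.7]), np.float64(0.5159982613089148))
lid front edge in w3 [464.5 -53.1 100. ] [ 464.1 -137.1  100. ]
```

```bash
cat >> h.py <<'E'
HX,HZ,YL=753.5,90.,-141.
def liftpose(th,k=35/80.):
    p=45+np.degrees(th)*k; a=np.radians(p)
    n=np.array([np.sin(a),0,np.cos(a)]);z=np.array([np.cos(a),0,-np.sin(a)])
    return np.array([HX-285*np.cos(th),YL,HZ+285*np.sin(th)])+25*n+18*z,tool(p)
def lift(th1,n):
    p0,R0=tcpT(); 
    # present theta: nearest
    T=np.linspace(0,1.45,300);th0=T[np.argmin([np.linalg.norm((liftpose(t)[0]-p0)[[0,2]]) for t in T])]
    print("theta now %.2f"%th0)
    P=p0;Q=R0
    for i in range(n):
        P2,Q2=liftpose(th0+(th1-th0)*(i+1)/n)
        d=Q.T@(P2-P);w=np.degrees(R.from_matrix(Q.T@Q2).as_rotvec())
        print("%.0f %.0f %.0f  %.1f %.1f %.1f"%(*d,*w));P,Q=P2,Q2
E
python3 -m jog '105 0 -6 6 0 0 0'; python3 -m jog '105 0 6 -4 0 0 0.5'
python3 - <<'E'
from h import *
st();lift(.3,6)
E
```

```text
clock: 4.07
eef_pos: [502.3, -139.3, 87.8]
tcp_rot: [2.372, -0.052, 1.524]
contact_force: [0.2, 0.1, 0.3]
opening: 0.587
clock: 4.15
eef_pos: [503.5, -138.7, 93.0]
tcp_rot: [2.376, -0.06, 1.519]
contact_force: [-10.2, -3.6, -8.0]
opening: 0.585
t4.15 p [ 503.5 -138.7   93. ] rot [136.1  -3.5  87. ] F [-10.2  -3.6  -8. ] op0.59 q [-0.5  0.4  2.5  2.4  0.5 -2.7]
theta now 0.00
-2 8 -14  0.2 -1.0 -3.9
0 10 -9  1.3 -0.0 -0.0
0 10 -9  1.3 -0.0 0.0
0 11 -8  1.3 0.0 0.0
0 11 -8  1.3 -0.0 0.0
0 11 -8  1.3 0.0 0.0
```

```bash
python3 -m jog '105 0 10 -9 1 0 0;105 0 10 -9 1.3 0 0;105 0 10 -9 1.3 0 0;105 0 10 -8 1.3 0 0'
python3 - <<'E'
from h import *
st();lift(.5,6);shot("side","d4",(170,50,420,240),3)
E
```

```text
clock: 4.48
eef_pos: [503.8, -139.0, 134.0]
tcp_rot: [2.469, -0.065, 1.52]
contact_force: [-3.2, 1.4, -9.5]
opening: 0.591
t4.48 p [ 503.8 -139.   134. ] rot [141.5  -3.7  87.1] F [-3.2  1.4 -9.5] op0.59 q [-0.5  0.2  2.4  1.7  0.3 -2. ]
theta now 0.15
-1 11 -12  -1.3 -1.5 -4.0
0 13 -9  1.5 0.0 -0.0
0 13 -9  1.5 -0.0 0.0
0 14 -9  1.5 0.0 -0.0
0 14 -8  1.5 -0.0 0.0
0 14 -8  1.5 0.0 -0.0
```

View pics/d4.png

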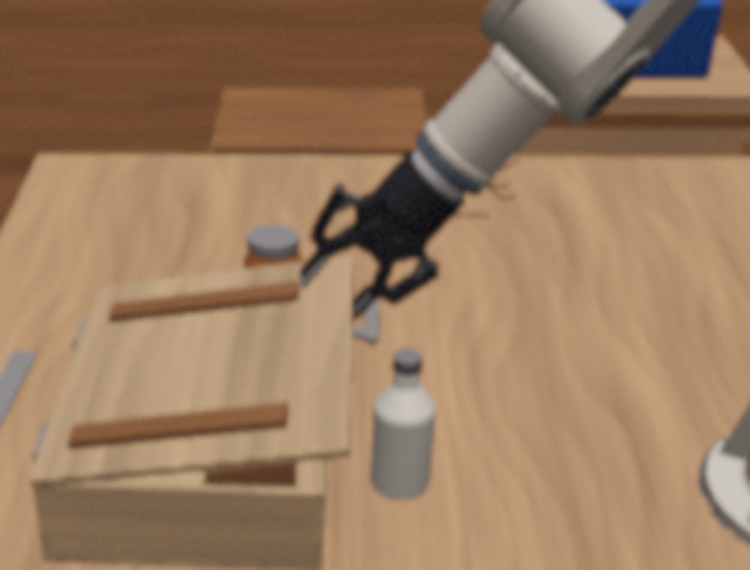

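The side view shows the lid opening, with the lip hooked on the lower finger at about (358,305). I'll keep lifting.

```bash
python3 -m jog '105 0 13 -10 0.5 0 -0.5;105 0 13 -9 1.5 0 -0.5;105 0 13 -9 1.5 0 -0.5;105 0 14 -9 1.5 0 -0.5;105 0 14 -8 1.5 0 -0.5'
python3 - <<'E'
from h import *
st();lift(.75,6)
E
```

```text
clock: 4.95
eef_pos: [517.1, -137.8, 182.4]
tcp_rot: [2.556, -0.055, 1.554]
contact_force: [-6.1, 1.5, -9.2]
opening: 0.587
t4.95 p [ 517.1 -137.8  182.4] rot [146.4  -3.1  89. ] F [-6.1  1.5 -9.2] op0.59 q [-0.4  0.1  2.3  0.8  0.4 -1.1]
theta now 0.33
-2 14 -13  -1.4 -2.5 -1.9
0 17 -9  1.8 -0.0 0.0
0 17 -9  1.8 0.0 0.0
0 17 -8  1.8 -0.0 -0.0
0 18 -7  1.8 -0.0 -0.0
0 18 -6  1.8 0.0 0.0
```

```bash
python3 -m jog '105 0 16 -11 0.5 -0.5 -0.5;105 0 17 -9 1.5 -0.5 -0.5;105 0 17 -9 1.8 -0.5 0;105 0 17 -8 1.8 0 0;105 0 18 -7 1.8 0 0'
python3 - <<'E'
from h import *
st();lift(1.0,6)
E
```

```text
clock: 5.37
eef_pos: [549.8, -137.5, 251.5]
tcp_rot: [2.735, -0.026, 1.557]
contact_force: [-12.7, -3.6, -8.4]
opening: 0.59
t5.37 p [ 549.8 -137.5  251.5] rot [156.7  -1.5  89.2] F [-12.7  -3.6  -8.4] op0.59 q [-0.3  0.1  2.   0.2  0.7 -0.5]
theta now 0.61
-3 16 -7  -4.8 -1.3 -0.6
0 17 -6  1.6 0.0 -0.0
0 17 -5  1.6 0.0 -0.0
0 17 -5  1.6 0.0 0.0
0 17 -4  1.6 -0.0 -0.0
0 17 -3  1.6 -0.0 0.0
```

```bash
python3 -m jog '105 -1 16 -7 -1 -0.5 0;105 0 17 -6 0 -0.5 0;105 0 17 -6 1 0 0;105 0 17 -5 1 0 0;105 0 17 -4 1 0 0'
python3 - <<'E'
from h import *
st();lift(1.25,6);shot("side","d5",(170,30,420,220),3)
E
```

```text
clock: 5.78
eef_pos: [596.5, -138.2, 299.9]
tcp_rot: [2.829, -0.009, 1.556]
contact_force: [-23.6, -1.9, 9.9]
opening: 0.588
t5.78 p [ 596.5 -138.2  299.9] rot [162.1  -0.5  89.2] F [-23.6  -1.9   9.9] op0.59 q [-0.3  0.1  1.8  0.1  0.9 -0.3]
theta now 0.86
-2 17 -5  -3.9 -0.5 -0.2
0 18 -4  1.6 0.0 0.0
0 18 -3  1.6 -0.0 -0.0
0 18 -2  1.6 0.0 0.0
0 18 -2  1.6 -0.0 -0.0
0 18 -1  1.6 -0.0 0.0
```

View pics/d5.png

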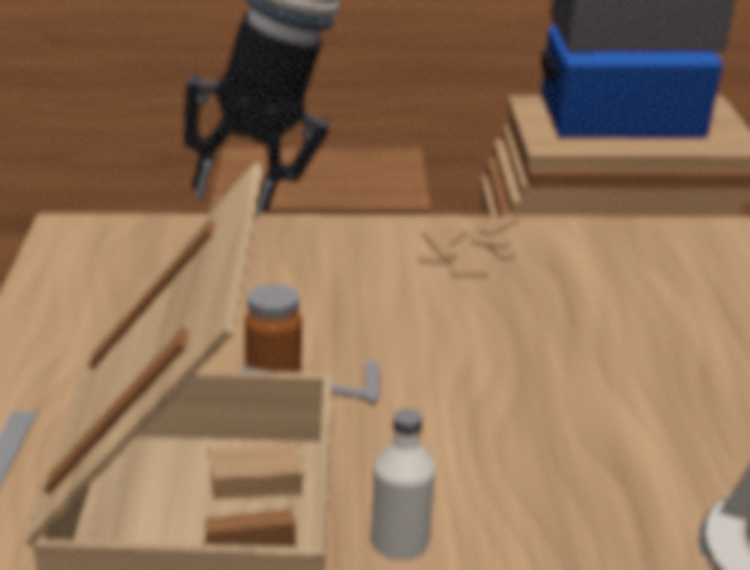

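The lid is at about 0.9 rad. Inside the bin there is a plain light block at (255,465) and one with a dark rail at (250,527), both near the front. Still lifting.

```bash
python3 -m jog '105 0 17 -7 -0.5 0 0;105 0 18 -5 0.5 0 0;105 0 18 -4 1 0 0;105 0 18 -3 1.3 0 0;105 0 18 -2 1.5 0 0'
python3 - <<'E'
from h import *
st();lift(1.35,4)
E
```

```text
clock: 6.25
eef_pos: [661.8, -139.1, 339.6]
tcp_rot: [2.942, -0.009, 1.556]
contact_force: [-16.1, -0.4, 6.1]
opening: 0.589
t6.25 p [ 661.8 -139.1  339.6] rot [168.6  -0.5  89.1] F [-16.1  -0.4   6.1] op0.59 q [-0.2  0.2  1.6  0.1  1.1 -0.2]
theta now 1.13
-2 15 -1  -3.8 -0.5 -0.2
0 15 -1  1.3 -0.0 0.0
0 15 -0  1.3 0.0 0.0
0 15 0  1.3 0.0 -0.0
```

```bash
python3 -m jog '105 0 15 -1 0 0 0;105 0 15 -1 0.3 0 0;105 0 15 0 0.3 0 0;105 0 15 0 0.5 0 0;105 0 10 0 0.5 0 0'
python3 - <<'E'
from h import *
st();shot("side","d6",(170,20,420,220),3)
E
```

```text
clock: 6.67
eef_pos: [721.7, -140.0, 357.1]
tcp_rot: [3.002, -0.007, 1.554]
contact_force: [-6.4, -0.9, -4.1]
opening: 0.588
t6.67 p [ 721.7 -140.   357.1] rot [172.   -0.4  89.1] F [-6.4 -0.9 -4.1] op0.59 q [-0.2  0.4  1.3  0.   1.3 -0.2]
```

View pics/d6.png

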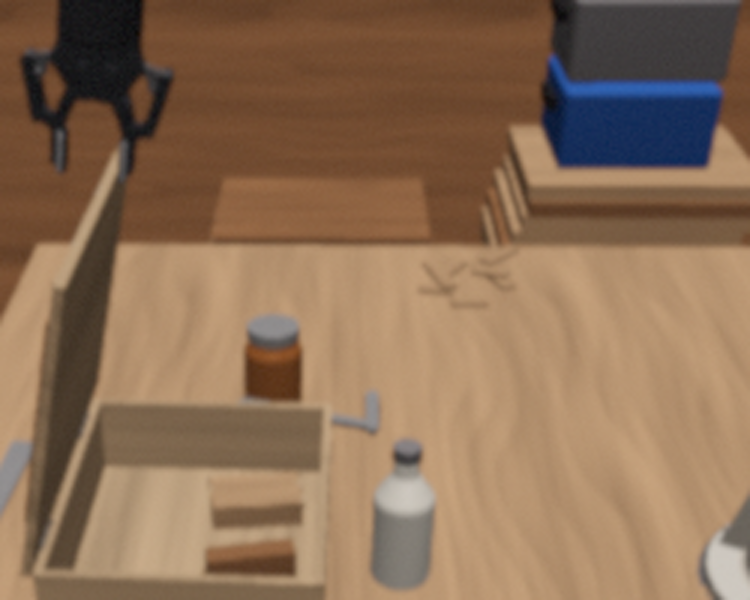

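```bash
python3 -m jog '105 0 16 0 0.5 0 0;60 0 -2 -28 0 0 0;20 0 0 -30 1 0 0;0 -8 -36 10 2 0 0;0 -12 -30 25 2 0 0'
python3 - <<'E'
from h import *
st();plan([447,-262,130],tool(90),8)
E
```

```text
clock: 7.13
eef_pos: [669.4, -156.8, 382.1]
tcp_rot: [3.098, -0.005, 1.556]
contact_force: [0.5, -0.5, 0.7]
opening: 1.003
t7.13 p [ 669.4 -156.8  382.1] rot [177.5  -0.3  89.2] F [ 0.5 -0.5  0.7] op1.00 q [-0.2  0.3  1.3  0.   1.4 -0.2]
-14 -29 30 0.3 -0.0 -0.0
-14 -29 30 0.3 -0.0 -0.0
-14 -29 31 0.3 -0.0 -0.0
-14 -28 31 0.3 -0.0 -0.0
-14 -28 31 0.3 -0.0 -0.0
-14 -28 31 0.3 -0.0 -0.0
-14 -28 31 0.3 -0.0 -0.0
-14 -28 31 0.3 -0.0 -0.0
```

```bash
python3 -m jog '0 -13 -26 28 0.3 0 0;0 -13 -26 28 0.3 0 0;0 -13 -26 28 0.3 0 0;0 -13 -26 28 0.3 0 0;0 -13 -26 28 0.3 0 0'
python3 -m jog '0 -13 -26 28 0.3 0 0;0 -13 -26 28 0.3 0 0;0 -13 -26 28 0 0 0;0 -3 -10 28 0 0 0'
python3 - <<'E'
from h import *
st();plan([447,-262,36],tool(90),3);shot("wrist","w4",None,1.5);
E
```

```text
clock: 7.55
eef_pos: [541.9, -220.1, 239.9]
tcp_rot: [3.112, -0.0, 1.558]
contact_force: [0.8, -1.1, -0.5]
opening: 0.999
clock: 7.88
eef_pos: [450.7, -263.1, 124.5]
tcp_rot: [3.119, 0.004, 1.558]
contact_force: [-0.3, -1.3, 0.9]
opening: 1.0
t7.88 p [ 450.7 -263.1  124.5] rot [178.7   0.2  89.2] F [-0.3 -1.3  0.9] op1.00 q [-0.5  0.3  2.   0.   0.8 -0.5]
0 -2 29 0.4 0.1 0.0
0 -2 29 0.4 0.1 0.0
0 -1 29 0.4 0.1 0.0
```

View pics/w4.png

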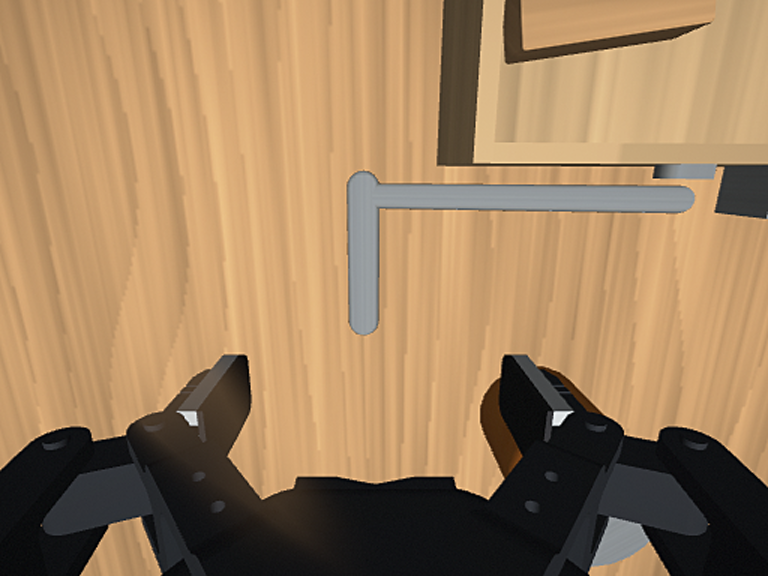

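The wrist view shows the peg midway between the open jaws, at (363,180)-(363,335), with the jar to the right of the right finger. Descending to grip it.

```bash
python3 -m jog '80 0 -1 30 0.4 0 0;80 0 -1 30 0.4 0 0;80 0 -1 26 0.4 0 0;150 0 0 2 0 0 0;235 0 0 0 0 0 0' 20
python3 -m jog '235 0 0 0 0 0 0;235 0 0 0 0 0 0' 20
python3 - <<'E'
from h import *
st();shot("side","d7",(170,20,420,220),3)
E
```

```text
clock: 8.35
eef_pos: [449.0, -262.7, 32.8]
tcp_rot: [-3.14, 0.002, 1.553]
contact_force: [0.2, -0.7, -0.2]
opening: 0.413
clock: 8.52
eef_pos: [446.3, -262.3, 34.4]
tcp_rot: [-3.133, 0.002, 1.556]
contact_force: [-16.9, -9.2, -2.7]
opening: 0.175
t8.52 p [ 446.3 -262.3   34.4] rot [-179.5    0.1   89.2] F [-16.9  -9.2  -2.7] op0.17 q [-0.5  0.5  2.  -0.   0.7 -0.5]
```

View pics/d7.png

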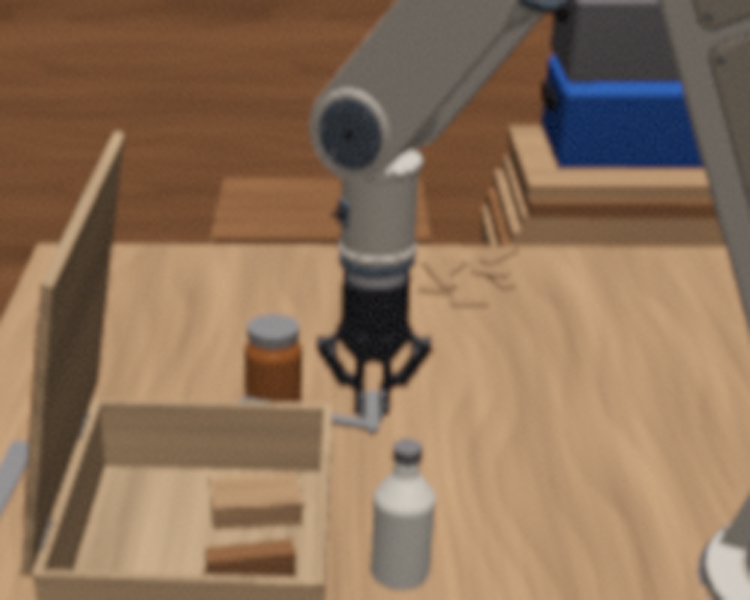

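```bash
python3 -m jog '235 0 -2 -28 0 0 0;235 0 4 -28 0 0 0;235 0 9 -27 0 0 0;235 0 14 -25 0 0 0'
python3 - <<'E'
from h import *
st();p,_=tcpT();x,z=p[0]-588,p[2]+18.7-80;print("r",np.hypot(x,z),"phi",np.degrees(np.arctan2(z,-x)))
E
```

```text
clock: 8.9
eef_pos: [474.4, -262.7, 148.6]
tcp_rot: [-3.14, 0.003, 1.554]
contact_force: [36.2, 1.2, -32.9]
opening: 0.176
t8.90 p [ 474.4 -262.7  148.6] rot [-179.9    0.2   89. ] F [ 36.2   1.2 -32.9] op0.18 q [-0.5  0.3  1.9 -0.   0.9 -0.5]
r 143.273856346556 phi 37.54786014464015
```

```bash
python3 -m jog '235 0 21 -19 0 0 0;235 0 24 -15 0 0 0;235 0 26 -11 0 0 0'
python3 - <<'E'
from h import *
st();p,_=tcpT();x,z=p[0]-588,p[2]+18.7-80;print("r",np.hypot(x,z),"phi",np.degrees(np.arctan2(z,-x)))
E
```

```text
clock: 9.15
eef_pos: [549.8, -263.3, 204.8]
tcp_rot: [3.131, 0.007, 1.553]
contact_force: [8.1, -3.7, -30.2]
opening: 0.176
t9.15 p [ 549.8 -263.3  204.8] rot [179.4   0.4  89. ] F [  8.1  -3.7 -30.2] op0.18 q [-0.5  0.3  1.7 -0.   1.1 -0.4]
r 148.46829199996793 phi 75.09744671737472
```

```bash
python3 -m jog '235 0 28 0 0 0 0;235 0 28 1 0 0 0;235 0 26 6 0 0 0'
python3 - <<'E'
from h import *
st();p,_=tcpT();x,z=p[0]-588,p[2]+18.7-80;print("r",np.hypot(x,z),"phi",np.degrees(np.arctan2(z,-x)));shot("side","d8",(170,20,420,220),3)
E
```

```text
clock: 9.4
eef_pos: [633.1, -264.1, 205.9]
tcp_rot: [3.132, 0.009, 1.554]
contact_force: [-8.1, -5.7, -20.7]
opening: 0.177
t9.40 p [ 633.1 -264.1  205.9] rot [179.4   0.5  89. ] F [ -8.1  -5.7 -20.7] op0.18 q [-0.4  0.5  1.5 -0.   1.1 -0.4]
r 151.46407128151242 phi 107.3177510944165
```

View pics/d8.png

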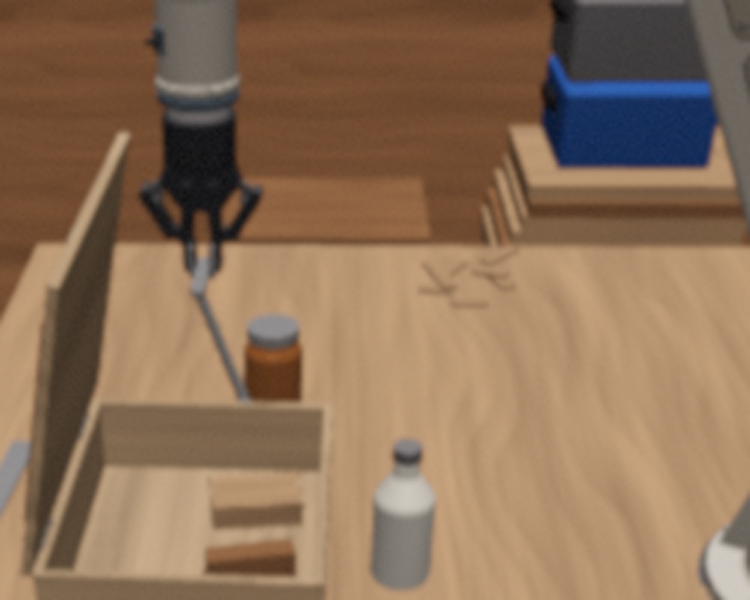

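The stay is upright and past dead centre, at about 2.05 rad, and the lid is still high. Releasing and rising.

```bash
python3 -m jog '110 0 0 0 0 0 0;110 -2 0 0 0 0 0;110 -2 0 -20 0 0 0;110 -2 0 -35 0 0 0;110 -2 -5 -35 0 0 0'
python3 - <<'E'
from h import *
st();shot("side","d9",(170,20,420,220),3)
E
```

```text
clock: 9.87
eef_pos: [628.8, -268.4, 296.5]
tcp_rot: [3.135, 0.006, 1.557]
contact_force: [0.4, 0.3, 0.4]
opening: 0.568
t9.87 p [ 628.8 -268.4  296.5] rot [179.6   0.4  89.2] F [0.4 0.3 0.4] op0.57 q [-0.4  0.4  1.4 -0.   1.3 -0.4]
```

View pics/d9.png

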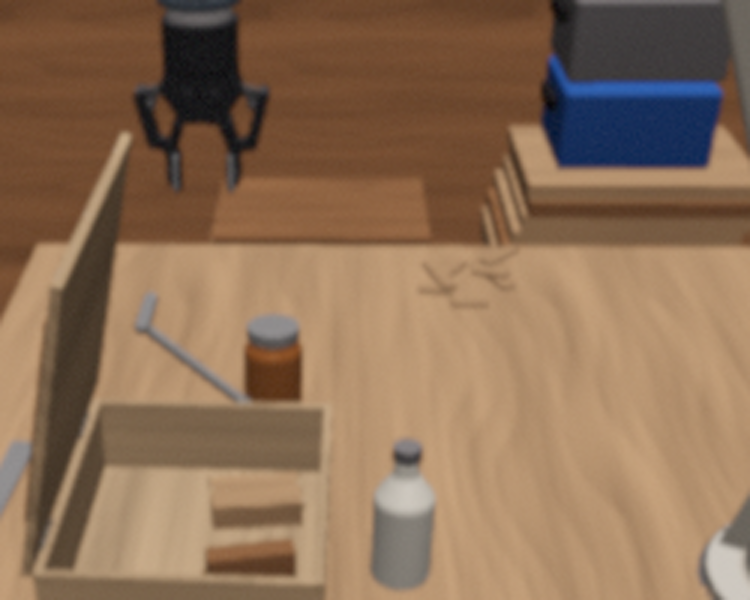

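The stay is falling onto its far stop. I'll back off to a viewing pose in front of the bin while the lid sinks.

```bash
python3 - <<'E'
from h import *
b=optics.camera_info("side")
for n,p in [("offcut",(255,485)),("sand rail top",(250,548))]:
    print(n,onz(b,170+p[0]/3,20+p[1]/3,38),onz(b,170+p[0]/3,20+p[1]/3,68))
plan([480,40,370],tool(90),10)
E
python3 -m jog '110 0 -38 -8 0 0 0;110 0 -38 -8 0 0 0;110 10 -35 -8 0 0 0;60 30 -10 -8 0 0 0;0 38 -5 -5 0 0 0'
python3 -m jog '0 38 -5 -5 0 0 0;0 38 -5 -5 0 0 0;0 38 0 0 0 0 0;0 38 0 0 0 0 0;0 35 0 0 0 0 0'
python3 - <<'E'
from h import *
st();shot("wrist","w5",None,1.5)
E
```

```text
offcut [ 568.8 -107.7   38. ] [566.1 -61.5  68. ]
sand rail top [568.    5.7  38. ] [565.3  47.2  68. ]
31 -15 -7 0.1 0.1 0.0
31 -15 -7 0.1 0.1 0.0
31 -15 -7 0.1 0.1 0.0
31 -15 -7 0.1 0.1 0.0
31 -15 -7 0.1 0.1 0.0
31 -15 -7 0.1 0.1 0.0
31 -15 -7 0.1 0.1 0.0
31 -15 -7 0.1 0.1 0.0
31 -15 -7 0.1 0.1 0.0
31 -15 -6 0.1 0.1 0.0
clock: 10.33
eef_pos: [499.8, -193.5, 351.2]
tcp_rot: [3.108, 0.019, 1.551]
contact_force: [0.9, 0.8, 1.0]
opening: 0.831
clock: 10.75
eef_pos: [487.0, -0.5, 369.8]
tcp_rot: [3.086, 0.02, 1.542]
contact_force: [-0.1, 0.8, -0.5]
opening: 0.998
t10.75 p [487.   -0.5 369.8] rot [176.8   1.2  88.3] F [-0.1  0.8 -0.5] op1.00 q [ 0.  -0.   1.8 -0.   1.3  0.1]
```

View pics/w5.png

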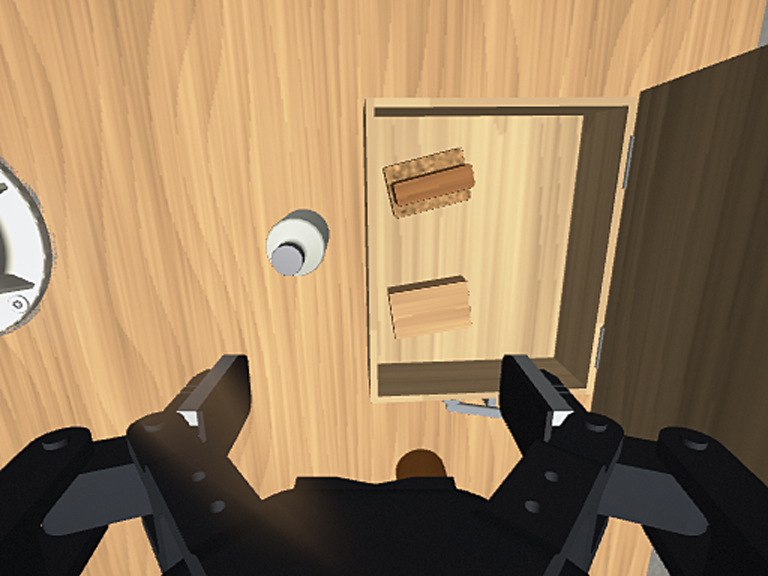

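The wrist view shows the sanding block at (430,185): a cork base with a reddish rail, tilted about 13° in yaw. The plain offcut is at (430,308) and the glue bottle at (297,245). There are only two candidates; the one with the rail and cork base is the target. I'll move and take a second view for height.

```bash
python3 -m jog '0 25 0 0 0.5 0.3 0.5;0 25 0 0 0.5 0.3 0.5;0 20 0 0 0.5 0 0.5;0 0 0 0 0 0 0'
python3 - <<'E'
from h import *
st();shot("wrist","w6",(220,0,420,140),4)
im=cv2.imread("pics/raw_w5.png")[40:260,220:420];cv2.imwrite("pics/w5c.png",cv2.resize(im,None,fx=3,fy=3,interpolation=cv2.INTER_CUBIC))
E
```

```text
clock: 11.13
eef_pos: [486.3, 80.6, 376.9]
tcp_rot: [3.1, 0.0, 1.521]
contact_force: [-0.6, -0.6, 0.1]
opening: 0.999
t11.13 p [486.3  80.6 376.9] rot [177.6   0.   87.1] F [-0.6 -0.6  0.1] op1.00 q [ 0.2  0.   1.7 -0.   1.4  0.2]
```

```bash
cat > seg.py <<'E'
from h import *
def rail(fn):
    im=cv2.imread("pics/raw_%s.png"%fn);h=cv2.cvtColor(im,cv2.COLOR_BGR2HSV)
    return im,h
if __name__=="__main__":
    for fn,(u,v) in [("w5",(290,123)),("w5",(265,113)),("w5",(285,205)),("w5",(330,180))]:
        im,h=rail(fn);print(fn,u,v,im[v,u],h[v,u])
E
python3 seg.py
```

```text
w5 290 123 [ 75 124 181] [ 14 149 181]
w5 265 113 [104 161 212] [ 16 130 212]
w5 285 205 [126 179 224] [ 16 112 224]
w5 330 180 [144 192 225] [ 18  92 225]
```

View pics/w6.png

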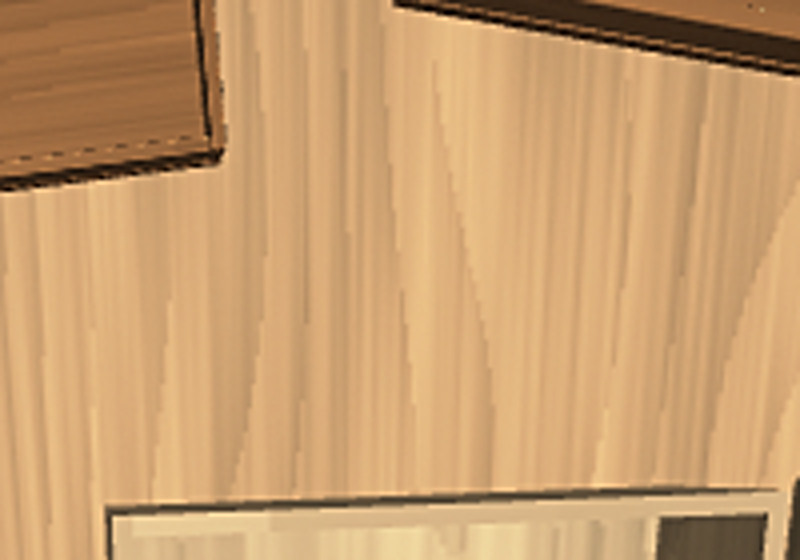

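View pics/w5c.png

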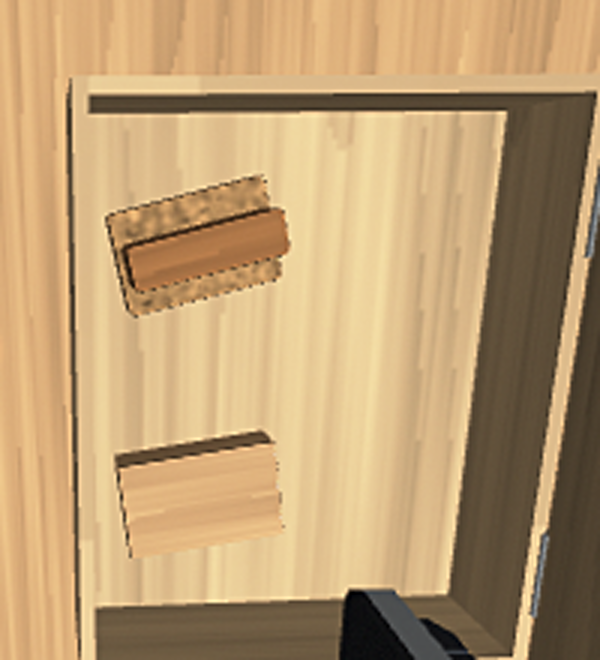

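Run:
```python
from h import *
im=cv2.imread("pics/raw_w6.png")
cv2.imwrite("pics/w6b.png",cv2.resize(im[110:290,230:410],None,fx=4,fy=4,interpolation=cv2.INTER_CUBIC)[:600])
cv2.imwrite("pics/w6t.png",cv2.resize(im[0:60,100:400],None,fx=2.6,fy=2.6,interpolation=cv2.INTER_CUBIC))
```

```text
(no output)
```

View pics/w6b.png

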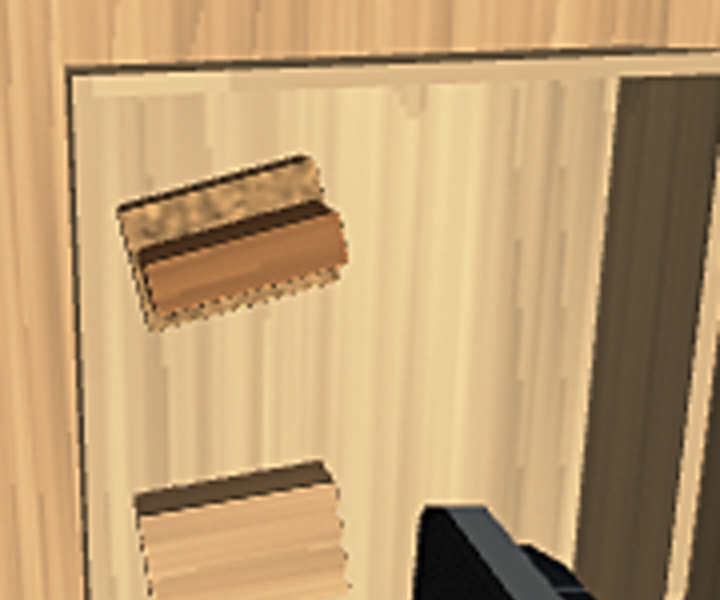

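View pics/w6t.png

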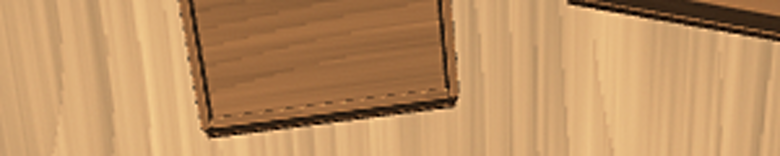

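Run:
```python
from h import *
L=lambda f:np.load(f"pics/{f}.npy",allow_pickle=True).item()
c5,c6=L("w5"),L("w6")
a=[(128,250),(281,209),(288,249),(138,293)];b=[(144,264),(326,208),(346,262),(160,315)]
A=[(220+u/3-.33,40+v/3-.33) for u,v in a];B=[(230+u/4-.4,110+v/4-.4) for u,v in b]
Q=[]
for p,q in zip(A,B):
    t=tri(c5,p,c6,q);print(t, onz(c5,*p,68),onz(c6,*q,68));Q.append((onz(c5,*p,68)+onz(c6,*q,68))/2)
Q=np.array(Q);print("centre",Q.mean(0));d=(Q[1]+Q[2]-Q[0]-Q[3])/2;print("len",np.linalg.norm(d),"yaw",np.degrees(np.arctan2(d[1],d[0])),"width",np.linalg.norm((Q[0]+Q[1]-Q[2]-Q[3])/2))
cb=[(108,214),(266,176),(281,279),(135,317)]
C=np.array([onz(c5,220+u/3-.33,40+v/3-.33,30) for u,v in cb]);print("cork",C.mean(0),C)
# tray from w6t: rim front corners z25
for u,v in [(207,132),(456,100)]:
    print("tray",onz(c6,100+u/2.6-.4,v/2.6-.4,25))
print("tray floor edge",[onz(c6,100+u/2.6-.4,v/2.6-.4,6) for u,v in [(212,118),(450,90)]])
shot("side","d10",(150,20,400,220),3)
```

```text
(array([525.4,  47.8,  57.8]), np.float64(0.8485375471062421)) [524.8  48.3  68. ] [524.1  50.1  68. ]
(array([605.1,  66.4,  54.8]), np.float64(4.310923086927929)) [603.7  66.3  68. ] [599.5  69.1  68. ]
(array([607.7,  46.3,  69.5]), np.float64(0.0003486976153937692)) [608.1  46.2  68. ] [608.1  46.   68. ]
(array([530.9,  25.4,  58.5]), np.float64(0.20891348848056832)) [529.7  26.4  68. ] [530.  28.  68.]
centre [566.   47.5  68. ]
len 79.90826923888712 yaw 13.545634530998464 width 22.60203212040618
cork [567.6  46.6  30. ] [[517.8  66.   30. ]
 [605.2  83.5  30. ]
 [615.6  27.7  30. ]
 [532.    9.1  30. ]]
tray [397.4 252.   25. ]
tray [550.6 263.4  25. ]
tray floor edge [array([398.1, 263.8,   6. ]), array([549.5, 273.7,   6. ])]
```

View pics/d10.png

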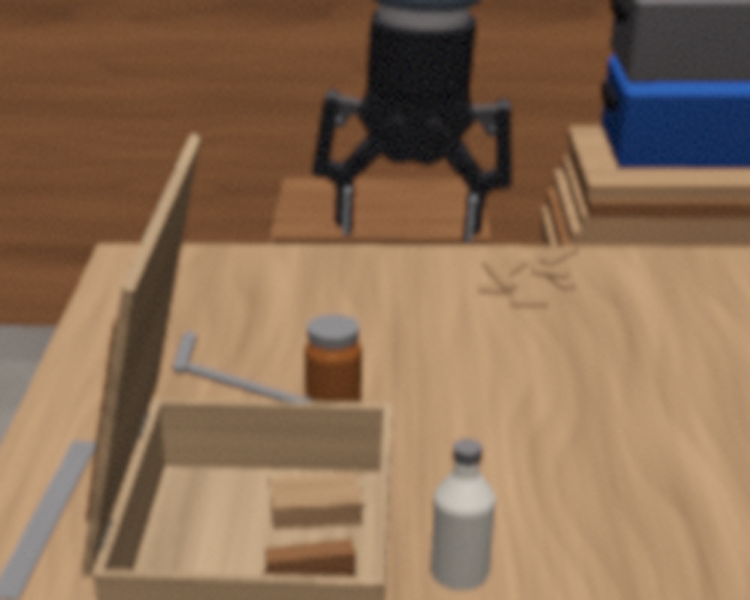

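```bash
cat >> h.py <<'E'
def gtool(p,yaw):
    a,y=np.radians(p),np.radians(yaw)
    z=np.array([np.cos(a)*np.cos(y),np.cos(a)*np.sin(y),-np.sin(a)]);x=-np.array([np.sin(a)*np.cos(y),np.sin(a)*np.sin(y),np.cos(a)])
    return np.stack([x,np.cross(z,x),z],1)
E
python3 - <<'E'
from h import *
plan([500,60,300],gtool(75,13.5),17)
E
```

```text
-1 1 5 -0.7 -0.5 -6.2
-1 0 5 -0.7 -0.5 -6.2
-1 0 5 -0.7 -0.5 -6.2
-1 0 5 -0.7 -0.5 -6.2
-1 -0 5 -0.7 -0.5 -6.2
-1 -0 5 -0.7 -0.5 -6.2
-1 -0 5 -0.7 -0.5 -6.2
-1 -0 5 -0.7 -0.5 -6.2
-1 -1 5 -0.7 -0.5 -6.2
-1 -1 5 -0.7 -0.5 -6.2
-0 -1 5 -0.7 -0.5 -6.2
-0 -1 5 -0.7 -0.5 -6.2
-0 -1 5 -0.7 -0.5 -6.2
-0 -1 5 -0.7 -0.5 -6.2
0 -1 5 -0.7 -0.5 -6.2
0 -1 5 -0.7 -0.5 -6.2
0 -1 5 -0.7 -0.5 -6.2
```

```bash
for i in 1 ; do python3 -m jog '60 -1 0 5 -0.7 -0.5 -6.2;60 -1 0 5 -0.7 -0.5 -6.2;60 -1 0 5 -0.7 -0.5 -6.2;60 -1 0 5 -0.7 -0.5 -6.2;60 -1 0 5 -0.7 -0.5 -6.2'; done
python3 -m jog '60 -1 0 5 -0.7 -0.5 -6.2;60 -1 0 5 -0.7 -0.5 -6.2;60 -1 0 5 -0.7 -0.5 -6.2;60 -1 -1 5 -0.7 -0.5 -6.2;60 -1 -1 5 -0.7 -0.5 -6.2'
python3 -m jog '60 0 -1 5 -0.7 -0.5 -6.2;60 0 -1 5 -0.7 -0.5 -6.2;60 0 -1 5 -0.7 -0.5 -6.2;60 0 -1 5 -0.7 -0.5 -6.2;60 0 -1 5 -0.7 -0.5 -6.2'
python3 - <<'E'
from h import *
st();plan([500,60,300],gtool(75,13.5),3)
E
```

```text
clock: 11.65
eef_pos: [488.5, 67.0, 355.9]
tcp_rot: [3.053, 0.089, 2.075]
contact_force: [-0.5, -0.3, -0.3]
opening: 0.762
clock: 12.07
eef_pos: [493.1, 53.5, 334.0]
tcp_rot: [3.066, 0.191, 2.638]
contact_force: [0.1, 0.9, -0.5]
opening: 0.769
clock: 12.48
eef_pos: [495.9, 41.1, 311.7]
tcp_rot: [3.139, 0.27, -3.067]
contact_force: [-0.7, -0.0, 0.3]
opening: 0.765
t12.48 p [495.9  41.1 311.7] rot [ 179.8   15.5 -175.7] F [-0.7 -0.   0.3] op0.77 q [ 0.1 -0.1  2.   0.   1.  -1.6]
-1 6 4 -0.8 0.2 -3.0
-1 6 4 -0.8 0.2 -3.0
-1 6 4 -0.8 0.2 -3.0
```

```bash
python3 -m jog '60 -1 6 4 -0.8 0.2 -3;60 -1 6 4 -0.8 0.2 -3;60 -1 6 4 -0.8 0.2 -3;60 0 0 0 0 0 0;60 0 0 0 0 0 0' | head -1
python3 -m jog '60 0 0 0 0 0 0;60 0 0 0 0 0 0;60 0 0 0 0 0 0;60 0 0 0 0 0 0;60 0 0 0 0 0 0' | head -1
python3 -m jog '60 0 0 0 0 0 0;60 0 0 0 0 0 0;60 0 0 0 0 0 0;60 0 0 0 0 0 0;60 0 0 0 0 0 0' | head -1
python3 - <<'E'
from h import *
st();shot("side","d11",(150,20,400,220),3)
E
```

```text
clock: 12.9
clock: 13.32
clock: 13.73
t13.73 p [497.1  50.2 304.4] rot [-179.7   15.3 -166.3] F [ 0.4  0.4 -0.6] op0.76 q [ 0.1 -0.1  2.   0.1  0.9 -1.8]
```

View pics/d11.png

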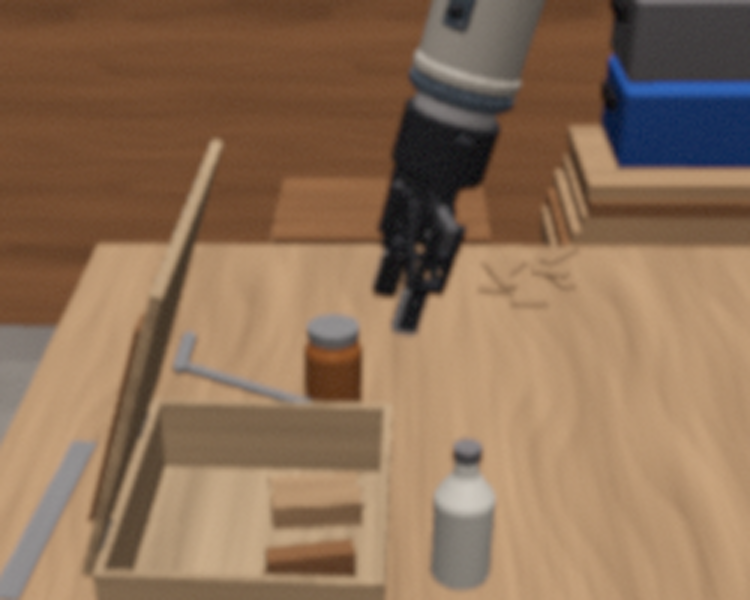

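The lid is sinking towards the stay. I'll wait and take a wrist view from this side.

```bash
for k in 1 2 3 4 5 6 7 8; do python3 -m jog '60 0 0 0 0 0 0;60 0 0 0 0 0 0;60 0 0 0 0 0 0;60 0 0 0 0 0 0;60 0 0 0 0 0 0' | head -1; done
python3 - <<'E'
from h import *
st();shot("side","d12",(150,20,400,220),3);shot("wrist","w7",None,1.5)
E
```

```text
clock: 14.2
clock: 14.62
clock: 15.03
clock: 15.45
clock: 15.87
clock: 16.28
clock: 16.7
clock: 17.12
t17.12 p [497.1  50.3 304.3] rot [-179.7   15.3 -166.3] F [ 0.1  0.1 -0.2] op0.76 q [ 0.1 -0.1  2.   0.1  0.9 -1.8]
```

View pics/d12.png

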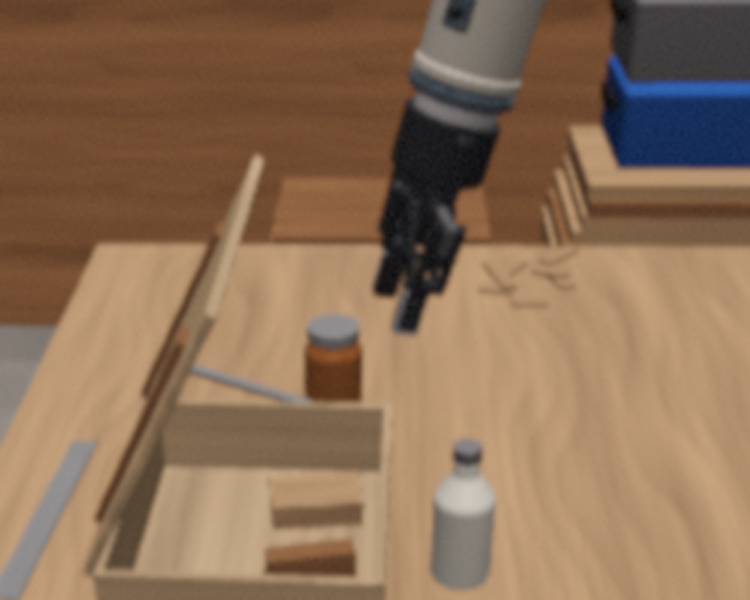

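View pics/w7.png

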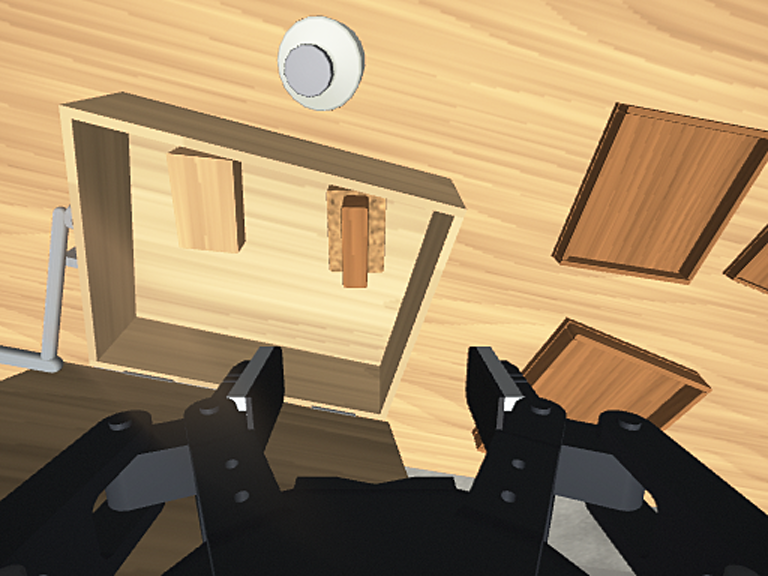

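The wrist view shows the rail's top face from (343,208) to (367,287). The tray's rim corners are at (617,103), (554,263) and (690,283), and the stay is at its stop, around (50,360). Measuring from this third view.

Run:
```python
from h import *
L=lambda f:np.load(f"pics/{f}.npy",allow_pickle=True).item()
c5,c6,c7=L("w5"),L("w6"),L("w7")
q=lambda u,v,z:onz(c7,u/1.5,v/1.5,z)
Q=np.array([q(343,208,68),q(367,207,68),q(367,287,68),q(343,287,68)]);print(Q,Q.mean(0));d=Q[2]+Q[3]-Q[0]-Q[1];print("yaw",np.degrees(np.arctan2(d[1],d[0])),np.linalg.norm(d)/2)
# centre triangulation of rail top: w5/w6 centres vs w7
m5=np.mean([(128,250),(281,209),(288,249),(138,293)],0);m5=(220+m5[0]/3-.33,40+m5[1]/3-.33)
m6=np.mean([(144,264),(326,208),(346,262),(160,315)],0);m6=(230+m6[0]/4-.4,110+m6[1]/4-.4)
m7=(355/1.5,247.5/1.5);print(tri(c5,m5,c7,m7),tri(c6,m6,c7,m7))
cb=np.mean([q(327,188,30),q(386,200,30),q(384,272,30),q(329,270,30)],0);print("cork",cb)
T=[q(617,103,25),q(554,263,25),q(690,283,25)];print("tray",T,(T[0]+T[2])/2)
t6=[(100+u/2.6-.4,v/2.6-.4) for u,v in [(207,132),(456,100)]]
print("tray rim tri",tri(c6,t6[0],c7,(617/1.5,103/1.5)),tri(c6,t6[1],c7,(554/1.5,263/1.5)))
```

```text
[[528.9  28.4  68. ]
 [523.   48.8  68. ]
 [602.8  67.3  68. ]
 [608.4  44.4  68. ]] [565.8  47.2  68. ]
yaw 12.23277784193752 81.56181893950533
(array([568.1,  46.9,  59.5]), np.float64(0.9563303775642746)) (array([566.5,  47.1,  62.4]), np.float64(0.008293008704588337))
cork [567.2  47.5  30. ]
tray [array([394.6, 241.7,  25. ]), array([551.6, 258.6,  25. ]), array([539.1, 413.3,  25. ])] [466.8 327.5  25. ]
tray rim tri (array([393.5, 257.2,  -2.4]), np.float64(2.15616370267364)) (array([553.1, 264. ,  17.5]), np.float64(3.6379328129608837))
```

Run:
```python
from h import *
z=gtool(75,12.5)[:,2];print(z,np.array([566,47,56])+18.7*z)
plan([570,48,165],gtool(75,12.5),5)
shot("side","d13",(150,20,400,220),3)
a=cv2.imread("pics/d12.png");b=cv2.imread("pics/d13.png");print(cv2.absdiff(a,b)[:,:300].max())
```

```text
[ 0.3  0.1 -1. ] [570.7  48.   37.9]
-6 -4 31 -0.0 0.1 0.2
-6 -4 31 -0.0 0.1 0.2
-6 -4 31 -0.0 0.1 0.2
-6 -4 31 -0.0 0.1 0.2
-6 -4 31 -0.0 0.1 0.2
31
```

```bash
for k in 1 2 3; do python3 -m jog '90 0 0 0 0 0 0;90 0 0 0 0 0 0;90 0 0 0 0 0 0;90 0 0 0 0 0 0;90 0 0 0 0 0 0' | head -1; done
python3 - <<'E'
from h import *
shot("side","d14",(150,20,400,220),3)
a=cv2.imread("pics/d13.png");b=cv2.imread("pics/d14.png");print(cv2.absdiff(a,b)[:,:300].max(),np.hstack([a[100:300,60:320],b[100:300,60:320]]).shape)
cv2.imwrite("pics/cmp.png",np.hstack([a[100:400,60:420],b[100:400,60:420]]))
E
```

```text
clock: 17.68
clock: 18.1
clock: 18.52
97 (200, 520, 3)
```

View pics/cmp.png

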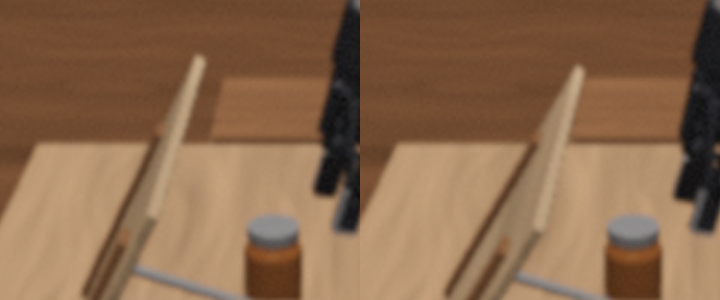

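Still sinking, so I'll wait longer.

```bash
for k in 1 2 3 4 ; do python3 -m jog '90 0 0 0 0 0 0;90 0 0 0 0 0 0;90 0 0 0 0 0 0;90 0 0 0 0 0 0;90 0 0 0 0 0 0' | head -1; done
python3 - <<'E'
from h import *
shot("side","d15",(150,20,400,220),3)
E
for k in 1 2 ; do python3 -m jog '90 0 0 0 0 0 0;90 0 0 0 0 0 0;90 0 0 0 0 0 0;90 0 0 0 0 0 0;90 0 0 0 0 0 0' | head -1; done
python3 - <<'E'
from h import *
shot("side","d16",(150,20,400,220),3)
a=cv2.imread("pics/d15.png");b=cv2.imread("pics/d16.png");print(cv2.absdiff(a,b)[:,:300].max())
cv2.imwrite("pics/cmp2.png",np.hstack([a[100:400,60:420],b[100:400,60:420]]))
E
```

```text
clock: 18.98
clock: 19.4
clock: 19.82
clock: 20.23
clock: 20.7
clock: 21.12
8
```

View pics/cmp2.png

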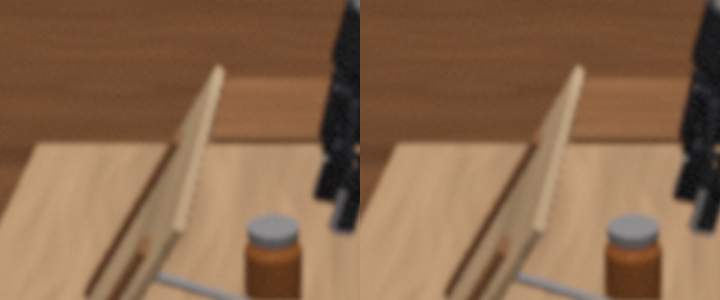

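The two frames are identical, so the lid is resting on the stay. Moving in for the sander.

```bash
python3 -m jog '90 -6 -4 31 0 0 0;90 -6 -4 31 0 0 0;90 -6 -4 31 0 0 0;90 -6 -4 31 0 0 0;90 -6 -4 20 0 0 0'
python3 - <<'E'
from h import *
st();plan([570.7,48,38],gtool(75,12.5),5);shot("wrist","w8",None,1.5);shot("side","d17",(150,20,400,220),3)
E
```

```text
clock: 21.58
eef_pos: [573.1, 46.3, 176.2]
tcp_rot: [-3.134, 0.28, -2.902]
contact_force: [-0.0, 0.3, 0.2]
opening: 0.643
t21.58 p [573.1  46.3 176.2] rot [-179.5   16.1 -166.3] F [-0.   0.3  0.2] op0.64 q [ 0.1  0.2  2.   0.1  0.7 -1.8]
8 1 26 -0.0 0.2 0.2
8 1 26 -0.0 0.2 0.2
8 1 27 -0.0 0.2 0.2
8 1 27 -0.0 0.2 0.2
8 0 27 -0.0 0.2 0.2
```

View pics/w8.png

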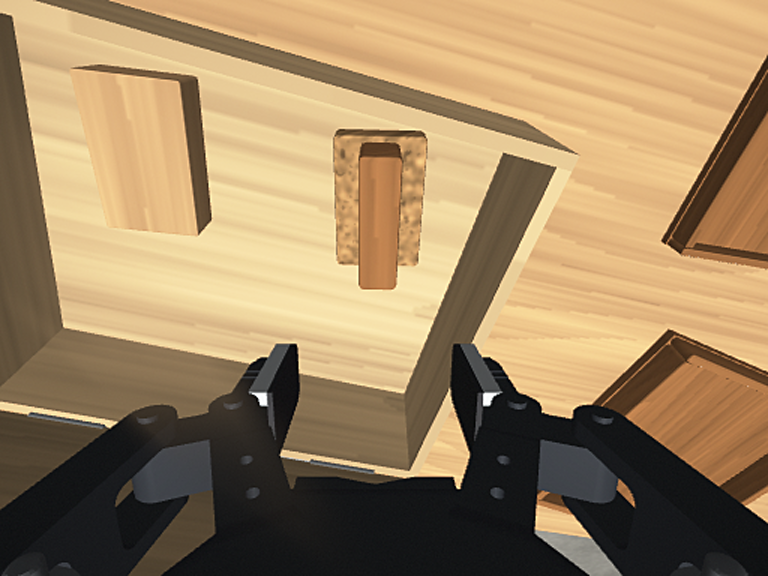

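View pics/d17.png

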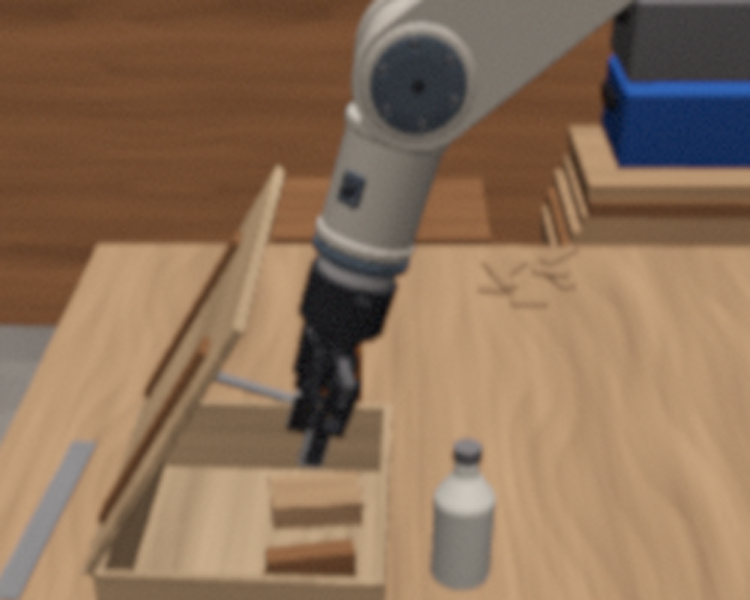

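Run:
```python
from h import *
L=lambda f:np.load(f"pics/{f}.npy",allow_pickle=True).item()
c5,c7,c8=L("w5"),L("w7"),L("w8")
Q=np.array([onz(c8,u/1.5,v/1.5,68) for u,v in [(360,156),(401,156),(397,289),(359,289)]]);print(Q.mean(0));d=Q[2]+Q[3]-Q[0]-Q[1];print(np.degrees(np.arctan2(d[1],d[0])),np.linalg.norm(d)/2)
for a,b in [((343,208),(360,156)),((367,207),(401,156)),((367,287),(397,289)),((343,287),(359,289))]:
    print(tri(c7,np.array(a)/1.5,c8,np.array(b)/1.5))
```

```text
[565.9  46.8  68. ]
12.944320440013941 82.4321589773869
(array([527.4,  27.7,  71.7]), np.float64(1.4496630637676284))
(array([524. ,  48.7,  64.6]), np.float64(0.6455976070286711))
(array([601.1,  67. ,  71.2]), np.float64(0.2626511674290114))
(array([608.4,  44.3,  68.5]), np.float64(0.39702731711773975))
```

The measured rail top is 69 mm on average against 68 expected, with its centre at (566,47). Descending.

```bash
python3 -m jog '90 8 1 27 0 0 0.2;90 8 1 27 0 0 0.2;90 8 1 27 0 0 0.2;90 8 1 27 0 0 0;90 6 0 20 0 0 0' 40
python3 - <<'E'
from h import *
st();plan([570.7,48,38],gtool(75,12.5),1)
E
```

```text
clock: 22.1
eef_pos: [576.9, 49.6, 48.3]
tcp_rot: [-3.135, 0.292, -2.914]
contact_force: [-0.4, 0.2, -0.5]
opening: 0.647
t22.10 p [576.9  49.6  48.3] rot [-179.6   16.8 -166.9] F [-0.4  0.2 -0.5] op0.65 q [ 0.1  0.4  2.1  0.1  0.3 -1.9]
9 -0 8 -0.2 1.8 0.5
```

```bash
python3 -m jog '90 8 0 8 0 0 0;150 1 0 0 0 0 0;230 0 0 0 0 0 0;230 0 0 0 0 0 0;230 0 0 0 0 0 0' 40
python3 -m jog '230 0 0 0 0 0 0;230 0 0 0 0 0 0' 40
python3 - <<'E'
from h import *
st();shot("wrist","w9",None,1.5)
E
```

```text
clock: 22.52
eef_pos: [569.8, 48.7, 39.2]
tcp_rot: [-3.136, 0.291, -2.914]
contact_force: [0.5, 0.4, -1.9]
opening: 0.275
clock: 22.68
eef_pos: [571.3, 48.9, 41.6]
tcp_rot: [-3.135, 0.294, -2.913]
contact_force: [0.9, 0.7, -1.5]
opening: 0.276
t22.68 p [571.3  48.9  41.6] rot [-179.6   16.8 -166.9] F [ 0.9  0.7 -1.5] op0.28 q [ 0.1  0.4  2.1  0.1  0.3 -1.9]
```

View pics/w9.png

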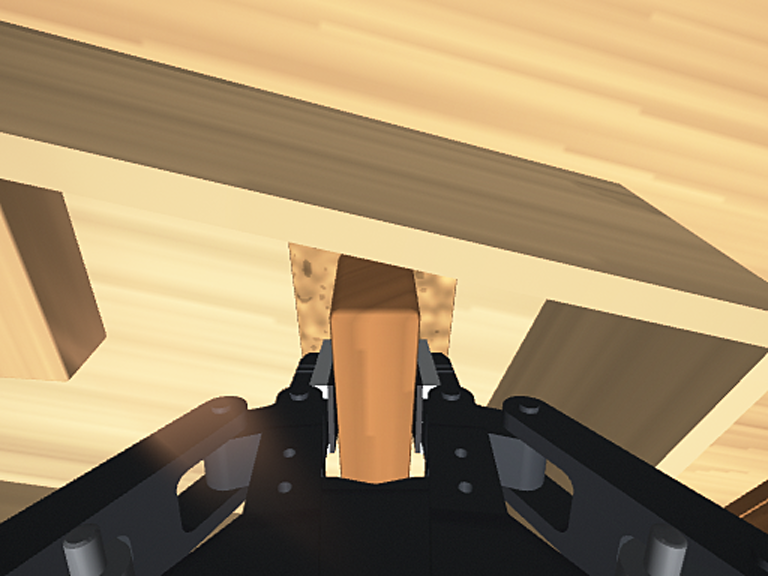

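The jaws hold the rail at a 23.5 mm opening, with the rail between the pads at (375,380). Lifting straight up.

```bash
python3 -m jog '230 -4 0 -12 0 0 0;230 -7 0 -23 0 0 0;230 -7 0 -23 0 0 0;230 -7 0 -23 0 0 0;230 -7 0 -23 0 0 0' 40
python3 - <<'E'
from h import *
st();shot("side","d18",(150,20,400,220),3)
plan([500,110,172],gtool(74,13),4)
E
```

```text
clock: 23.15
eef_pos: [568.0, 49.2, 150.1]
tcp_rot: [-3.137, 0.284, -2.914]
contact_force: [0.2, 0.5, -2.0]
opening: 0.275
t23.15 p [568.   49.2 150.1] rot [-179.7   16.3 -167. ] F [ 0.2  0.5 -2. ] op0.27 q [ 0.1  0.2  2.   0.1  0.6 -1.8]
12 19 -8 -0.1 0.2 0.0
12 19 -8 -0.1 0.2 0.0
12 19 -8 -0.1 0.2 0.0
12 19 -8 -0.1 0.2 0.0
```

View pics/d18.png

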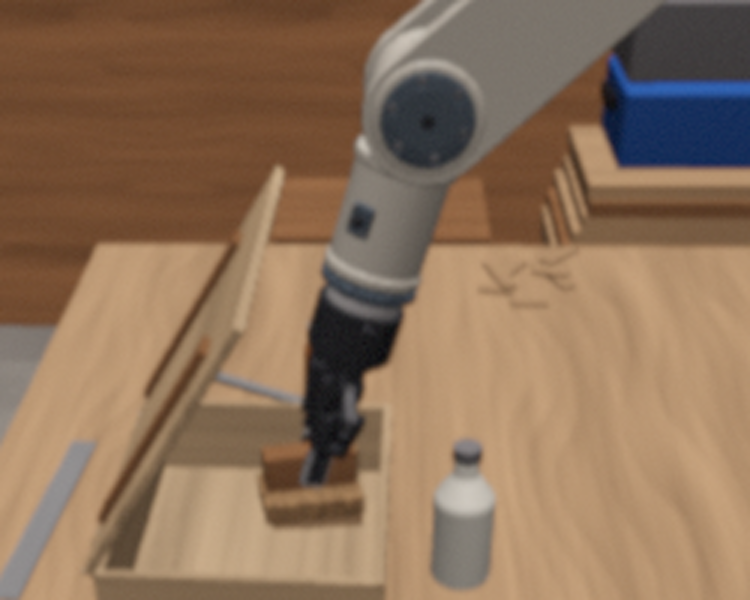

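Run:
```python
from h import *
plan([473,331,165],gtool(73.5,6),9)
```

```text
3 33 -2 0.2 0.0 0.8
4 33 -2 0.2 0.0 0.8
4 33 -2 0.2 0.0 0.8
4 33 -3 0.2 0.0 0.8
5 33 -3 0.2 0.0 0.8
5 33 -3 0.2 0.0 0.8
6 33 -3 0.2 0.0 0.8
6 32 -3 0.2 0.0 0.8
7 32 -3 0.2 0.0 0.8
```

```bash
python3 -m jog '230 3 20 -6 0.2 0 0.8;230 4 33 -4 0.2 0 0.8;230 4 33 -2 0.2 0 0.8;230 4 33 -3 0.2 0 0.8;230 5 33 -3 0.2 0 0.8' 40
python3 -m jog '230 5 33 -3 0.2 0 0.8;230 6 33 -3 0.2 0 0.8;230 6 32 -3 0.2 0 0.8;230 6 25 -1 0.2 0 0.8' 40
python3 - <<'E'
from h import *
st();shot("side","d19",(150,120,400,320),3);shot("wrist","w10",None,1.5);plan([473,331,42],gtool(73.5,6),5)
E
```

```text
clock: 23.62
eef_pos: [521.8, 193.7, 172.7]
tcp_rot: [-3.139, 0.305, -2.999]
contact_force: [0.1, 0.1, -0.8]
opening: 0.275
clock: 23.95
eef_pos: [479.7, 319.6, 177.5]
tcp_rot: [3.138, 0.31, -3.062]
contact_force: [0.4, -0.0, -1.9]
opening: 0.272
t23.95 p [479.7 319.6 177.5] rot [ 179.8   17.7 -175.5] F [ 0.4 -0.  -1.9] op0.27 q [ 0.7  0.2  2.  -0.3  0.7 -0.8]
9 2 25 -0.0 0.2 -0.2
9 2 25 -0.0 0.2 -0.2
9 2 25 -0.0 0.2 -0.2
9 2 26 -0.0 0.2 -0.2
9 2 26 -0.0 0.2 -0.2
```

View pics/d19.png

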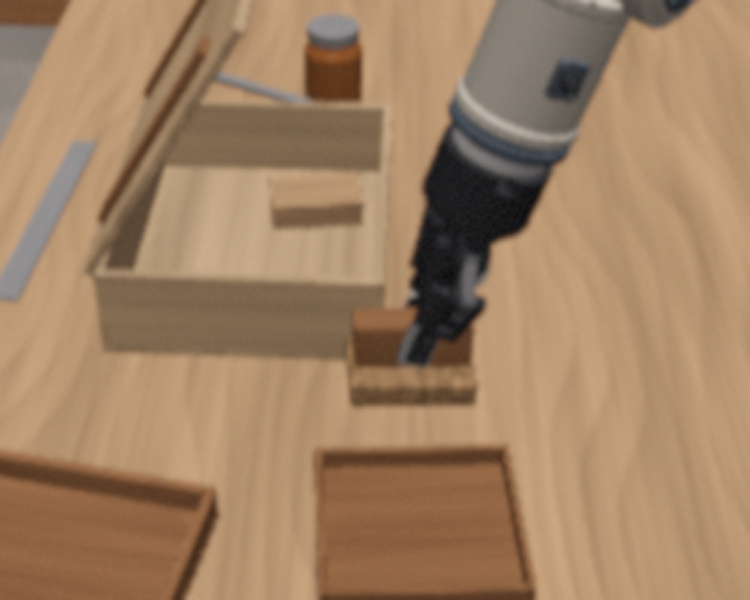

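View pics/w10.png

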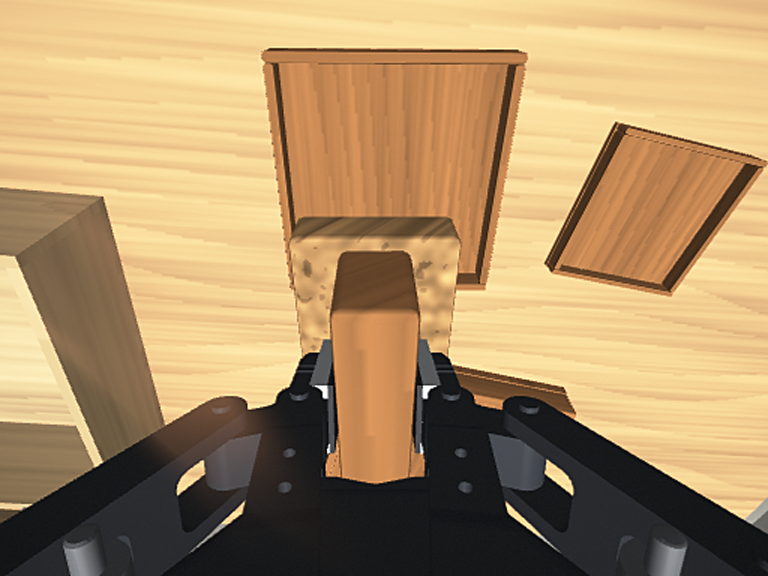

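Run:
```python
from h import *
c=np.load("pics/w10.npy",allow_pickle=True).item();c7=np.load("pics/w7.npy",allow_pickle=True).item()
q=lambda u,v:onz(c,u/1.5,v/1.5,25)
a,b,d=q(263,50),q(527,51),q(487,289);print(a,b,d,"centre",(a+d)/2,np.linalg.norm(a-b),np.linalg.norm(b-d),np.degrees(np.arctan2(*(d-b)[1::-1])))
# height of tray rim by two views, right-front corner seen in w7 at (617,103) = a
print(tri(c,(263/1.5,50/1.5),c7,(617/1.5,103/1.5)))
```

```text
[393.3 255.9  25. ] [382.2 401.6  25. ] [539.6 415.4  25. ] centre [466.5 335.6  25. ] 146.15791095997628 158.05715457446777 4.998757533369555
(array([394.7, 251.8,   6.4]), np.float64(0.3495252013378232))
```

```bash
python3 -m jog '230 9 4 25 0 0 0;230 9 4 25 0 0 0;230 9 3 25 0 0 0;230 9 3 25 0 0 0;230 5 0 12 0 0 0' 40
python3 - <<'E'
from h import *
st();plan([472,336,43],gtool(73,5),1)
E
```

```text
clock: 24.47
eef_pos: [476.2, 339.6, 59.7]
tcp_rot: [3.129, 0.319, -3.057]
contact_force: [-0.0, -0.3, -2.2]
opening: 0.278
t24.47 p [476.2 339.6  59.7] rot [ 179.3   18.3 -175.1] F [-0.  -0.3 -2.2] op0.28 q [ 0.7  0.4  2.  -0.4  0.4 -0.6]
10 -3 14 0.7 1.3 -0.1
```

```bash
python3 -m jog '230 8 -3 12 0.4 1.5 0;230 2 0 2 0 0.3 0' 40
python3 - <<'E'
from h import *
st();shot("side","d20",(150,120,400,320),3)
E
```

```text
clock: 24.63
eef_pos: [469.6, 334.1, 39.5]
tcp_rot: [3.139, 0.283, -3.055]
contact_force: [-0.7, -0.9, -2.1]
opening: 0.276
t24.63 p [469.6 334.1  39.5] rot [ 179.9   16.2 -175.1] F [-0.7 -0.9 -2.1] op0.28 q [ 0.7  0.5  2.  -0.4  0.4 -0.6]
```

View pics/d20.png

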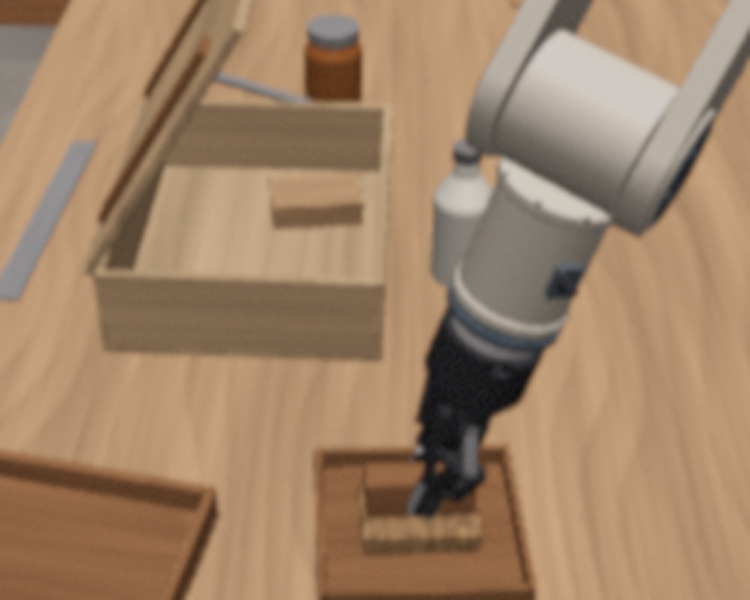

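```bash
python3 -m jog '230 0 0 2 0 -0.4 0' | sed -n 2,4p; python3 -m jog '230 1 0 2 0 0 0'| sed -n 2,4p
```

```text
eef_pos: [471.3, 334.5, 38.8]
tcp_rot: [3.138, 0.292, -3.057]
contact_force: [0.5, 0.8, -1.5]
eef_pos: [471.4, 334.4, 37.1]
tcp_rot: [3.137, 0.293, -3.057]
contact_force: [-0.0, -0.4, -2.0]
```

```bash
python3 -m jog '230 0 0 2 0 0 0' | sed -n 2,4p
```

```text
eef_pos: [472.4, 334.6, 35.9]
tcp_rot: [3.137, 0.295, -3.058]
contact_force: [-0.2, -0.0, -2.2]
```

```bash
python3 -m jog '230 1 0 2 0 0 0' | sed -n 2,4p;python3 -m jog '230 1 0 2 0 0 0' | sed -n 2,4p
```

```text
eef_pos: [473.0, 334.9, 35.1]
tcp_rot: [3.136, 0.297, -3.058]
contact_force: [-14.1, -5.5, 39.8]
eef_pos: [473.1, 334.9, 35.1]
tcp_rot: [3.136, 0.299, -3.058]
contact_force: [-20.9, -7.4, 47.4]
```

It's in firm contact with the tray floor. Relaxing and opening.

```bash
python3 -m jog '230 0 0 -1 0 0 0;170 0 0 0 0 0 0;130 0 0 0 0 0 0;130 0 0 0 0 0 0'
python3 -m jog '130 -4 0 -12 0 0 0;130 -7 0 -23 0 0 0;110 -9 0 -32 0 0 0;110 -9 0 -32 0 0 0;110 -9 0 -32 0 0 0'
python3 - <<'E'
from h import *
st();shot("side","d21",(150,120,400,320),3);shot("wrist","w11",None,1.5)
E
```

```text
clock: 25.43
eef_pos: [474.6, 336.6, 40.0]
tcp_rot: [3.132, 0.306, -3.059]
contact_force: [-0.7, 0.1, 0.3]
opening: 0.493
clock: 25.85
eef_pos: [468.2, 332.6, 173.2]
tcp_rot: [3.139, 0.294, -3.056]
contact_force: [1.8, -0.1, 0.4]
opening: 0.567
t25.85 p [468.2 332.6 173.2] rot [ 179.8   16.9 -175.1] F [ 1.8 -0.1  0.4] op0.57 q [ 0.7  0.2  2.  -0.3  0.7 -0.8]
```

View pics/d21.png

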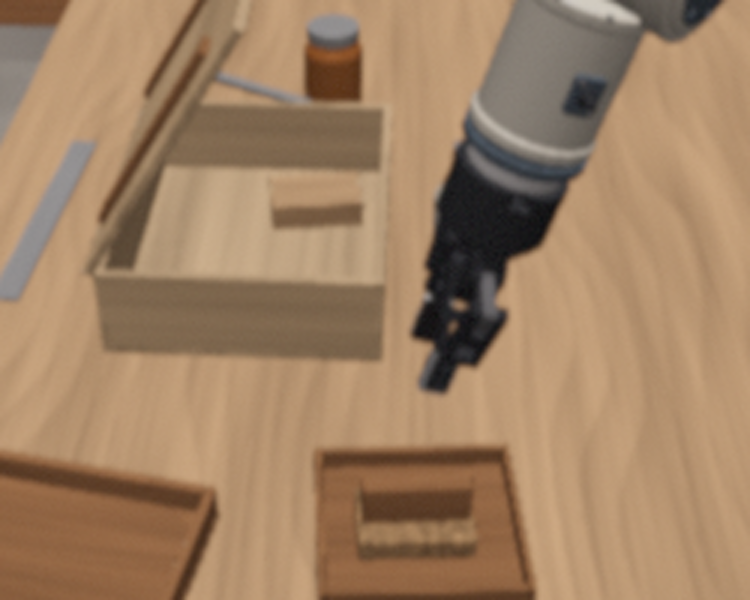

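View pics/w11.png

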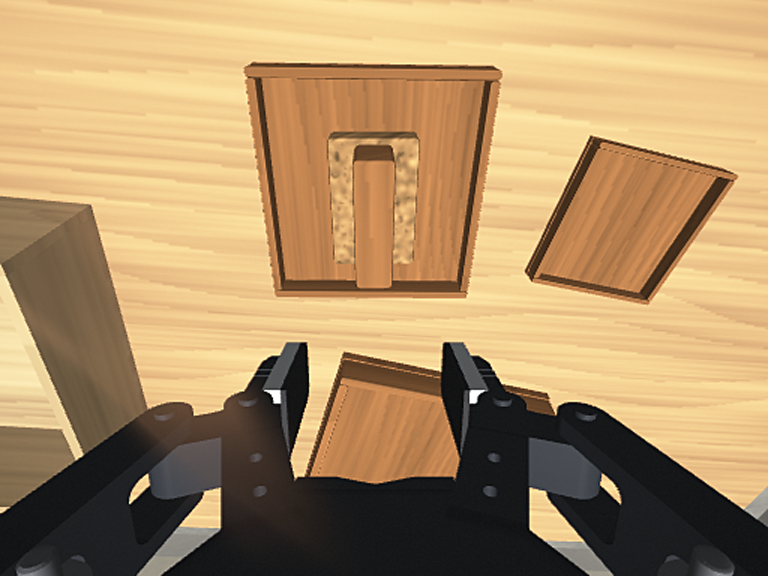

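The sander sits flat in the tray with its grip up, at (373,200) in the wrist view and (417,525) in the side crop. Last check is the scene camera.

```bash
python3 -m jog '110 0 0 -30 0 0 0;110 0 0 -30 0 0 0;110 0 0 0 0 0 0'
python3 - <<'E'
from h import *
a=shot("scene","s2",(120,60,420,300),2.6)
c=np.load("pics/w11.npy",allow_pickle=True).item()
print("cork centre",np.mean([onz(c,u/1.5,v/1.5,28) for u,v in [(328,136),(419,136),(414,264),(334,264)]],0))
S=lambda f:cv2.imread("pics/raw_%s.png"%f).astype(int)
d=np.abs(cv2.imread("pics/raw_s2.png").astype(int)-cv2.imread("pics/scene0.png"))
print("glue/jar diff",d[125:150,278:290].mean(),d[98:118,182:200].mean())
E
```

```text
clock: 26.2
eef_pos: [453.3, 332.8, 236.4]
tcp_rot: [3.133, 0.303, -3.059]
contact_force: [0.7, 1.0, 0.8]
opening: 0.569
cork centre [469.8 336.   28. ]
glue/jar diff 6.804444444444444 52.66574074074074
```

View pics/s2.png

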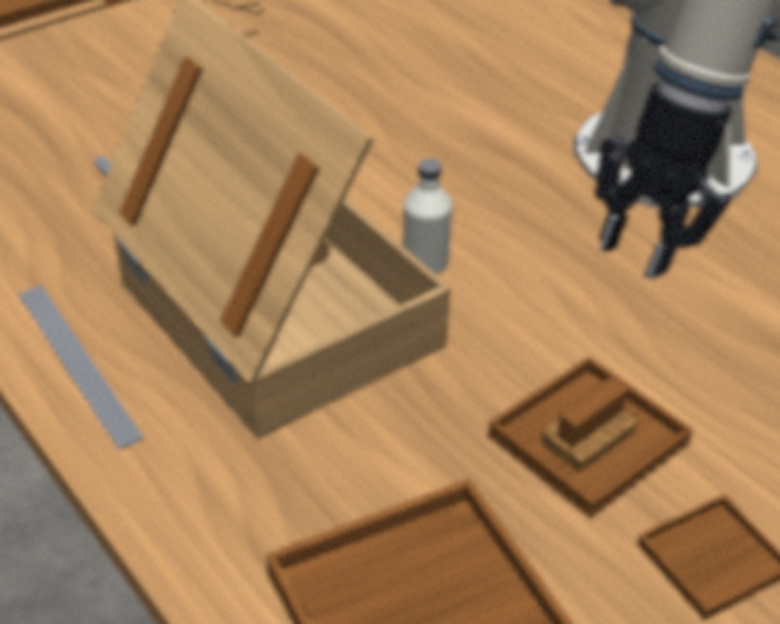

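The scene view shows the lid propped, the sander grip-up in the middle tray at (595,430), and the glue bottle standing at (428,220). The jar is hidden behind the lid here, but it is upright at its old place in the side view. Handing in.

Run:
```python
from h import *
d=np.abs(cv2.imread("pics/raw_d21.png").astype(int)-cv2.imread("pics/side0.png"))
print("jar top diff",d[126:138,253:268].mean());print(ticket.sign_off())
```

```text
jar top diff 5.316666666666666
the job is handed in; nothing more can be done
None
```

The job was handed in at about 26 s, well inside the 72 s limit. The lid is propped on its stay, and the sanding block sits flat, grip up, in the middle tray.

- **Lid and stay:** I hooked a finger under the lip, raised the lid to about 1.4 rad, then gripped the peg and swung the stay past upright. It fell onto its far stop. The lid sank onto it, and two pictures 0.9 s apart showed no movement before I reached in.
- **Sanding block:** I took it by its rail out from under the lid and set it down with its centre at about (470, 336). The tray centre measured about (467, 336).
- **Last checks:** The lid was still propped after the placing, and the offcut was still in the bin. The glue bottle and jar matched their first pictures; the jar was checked in the side view only, because the lid hides it from the scene camera.

Some readings disagreed or ran higher than I meant:
- **Heights:** Two of the height measurements were poor. The tray rim came out at 6 to 18 mm (one corner at −2 mm) against 25 mm in the text, and early readings of the rail's top at about 60 mm against 68. A closer pair of views gave about 69 mm for the rail, and I set the block down by feel.
- **Set-down height:** Contact came about 4.5 mm lower than I had worked out.
- **Forces:** The wrist force reached about 52 N when the block touched the tray floor, and about 49 N while swinging the stay. Both are under the 120 N limit.

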